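Reassemble the tapered test cock of the sprinkler alarm line

ROBOT

A 6-joint arm with a two-finger parallel gripper is mounted at the origin on the work surface. World frame = base frame: x ahead of the robot, y to its left, z up, the work surface at z = 0. Lengths are in m, angles in rad, forces in N, time in s.
With the tool pointing down it reaches from about 0.35 to 0.85 m from the base axis. Payload 8.1 kg.
Tool frame: the origin (TCP) lies at the very end of the fingers, on their centre line; the grasp point (between the pads) lies 19 mm behind it; z points along the fingers, y is the direction in which the jaws open and shut (so a half turn about z gives the same grasp; the last joint's range is limited). The gripper opens to 93 mm and grips with 3 to 60 N. Pads are 15 mm wide; open, the fingers measure 128 mm over their backs; the gripper's body (75 mm by 188 mm) begins 65 mm behind the grasp point.
Start: joints at [1.159, 0.13, 1.488, -0, 1.523, -0.085], TCP at [0.193, 0.568, 0.219] pointing down, gripper open.
Joint ranges: [-2.96, 2.96], [-0.89, 2.26], [0.02, 2.5], [-1.34, 4.48], [0, 2.73], [-2.66, 2.66]. Speed limits (rad/s): [2.39, 2.39, 2.79, 3.14, 3.14, 3.14].

INTERFACE

Orientations are given as a rotation vector (axis times angle).
In Python, from plant import robot gives the robot as it stands.
- The arm moves only by the shell command python3 -m pendant 'ROWS' [OPENING] [FORCE]. ROWS is JSON, a list of rows, each an object with "delta_pos": the shift along the tool's x, y, z in m, a list of three; "spin": the turn about the tool's z in rad. In form: [{"delta_pos": [dx, dy, dz], "spin": spin}, ...]. A call has 1 to 10 rows; each row is the pose to reach, as a shift and turn from the pose measured when the call began, along the tool's axes at that moment; what a row does not reach only later rows make up. A row lasts 1/10 s, in which the tool goes at most 50 mm and 8.59 degrees, less where a joint would pass 70% of its speed; a pose out of reach is approached as far as the arm can. A call with a gripper value outside its range is refused whole. OPENING is the closure, from -1 (fully open) to 1 (shut), set as the call begins (- or left out, the last holds). The fingers move at their own pace and stop on an object; FORCE is the grip in N (left out, the last holds). Time passes only in rows, so rows that repeat a pose let the fingers close. It gives the time, the measured TCP pose, the force and the opening at its end, in the units of the state.
- robot.read_state(): the state, without advancing time (a new reading comes with each control period).
- robot.read_camera(name): name is "side" or "top" or "wrist"; returns a dict with "color" (420x560x3 uint8, blue, green, red), "camera_matrix" (3x3 intrinsics, pixels), "D" ([k1, k2, p1, p2, k3] as OpenCV has them; the pictures are not rectified), "R" (3x3) and "t" (3): a world point X has camera coordinates R X + t. Camera axes: x right, y down, z forward; pixel columns grow to the right and rows downward; lengths in m; the calibration is good to about 2 mm. A picture is of the moment at which its call begins. There is no depth.
- robot.close_job(): hands the job in, once; it reports no verdict.
Trained networks look in the newest picture that a camera, given by its name, has taken for a name from the list of things; names that differ only in an ending like _2 or _b are one class to them, and where a whole thing is asked for, a point or a joint stands for the part that bears it (a point fixed in the world has none). Each returns a list of dicts, best first, with "score" (0 to 1); they miss things now and then, are a little off and sometimes report something else, mostly with a low value. They report only what shows in the picture. A call takes as long as a camera call. They do not tell look-alikes from the thing itself.
- robot.outline_of(camera, label): "mask" (420x560 bool, what is visible of it).
- robot.mark_of(camera, label): "location" ([x, y, z] in m, in the coordinates of the camera as it stood for that picture, good to about 4 mm: a listed point, or the origin of a listed thing).
The state is a dict: "t": time; "q": joint angles; "dq": joint speeds; "joint_torque": joint torques, N m; "tool_pos": TCP position; "orientation": TCP orientation; "force": force on the tool from outside, world axes, zero at the start; "wrist_torque": the same for the moment, N m; "opening": finger opening in m.
Only numpy, scipy, OpenCV 4.12 (cv2) and the standard library are available. Lean on these libraries where they do the work, as an engineer would, in place of code of your own. Each camera call takes 0.05 s, during which the arm holds its last target.

TASK

Put the test cock back together: thread the wide thin washer and then the narrower thick collar over the cock's upright neck, each fully home. Then take the T-handled tapered plug from its block, set it lightly in the neck with its handle in line with the pipe, and press it down while turning it a quarter turn either way, so that it works its way in gradually and ends fully home, its shoulder down on the neck's rim, with the handle square across the pipe (closed); let go. Do not knock over or push aside the torch, the jar or the cup.

Things in the scene. Friction and masses are not known exactly. Their poses are not given: they have to be found in the camera images.
- cock: Brass test cock fixed to the desk. Origin: on the desk, on the axis of its upright neck; z up. Pipe stub along its y axis: 130 mm long, axis 27 mm up, 36 mm end flanges. Grey foot 90 (x) x 70 (y) x 12 mm. Round seat face, 58 mm diameter, 50 mm above the desk; from it a hollow neck of 35 mm outer diameter rises 44 mm to its rim.
- seat (a point): Centre of the seat face on which the washer must rest: on the neck's axis, 50 mm above the desk. Axes as the cock's.
- mouth (a point): Centre of the neck's rim, 94 mm above the desk, axes as the cock's; hole 30 mm wide at the rim. Four sprung tapered pads inside fit the plug. Let in lightly, the plug stops with its shoulder about 8 mm above the rim; from there they grip ever harder. Straight down it takes about 20 to 25 N to get home; turned as it is pressed about 10 to 15 N (0.2 N m), and it then stays put.
- washer: Wide thin brass ring: 66 mm outer, 41 mm inner diameter, 8 mm thick, 140 g, lying flat on the desk. Origin: centre of its underside, z up. It goes on first, down on the seat.
- collar: Narrower, thicker brass ring: 56 mm outer, 41 mm inner diameter, 14 mm thick, 130 g, lying flat on the desk. Origin: centre of its underside, z up. It goes on second, down on the washer (its underside then 8 mm above the seat).
- plug: Brass tapered plug, 74 mm tall, 170 g, upright in the holder. Origin: centre of its small lower end; z up its axis. Taper: 15 mm diameter at the origin, 25 at z = 36 mm; shoulder 35 mm wide, underside z = 40, top 45; stem 14 mm wide to z = 56; T handle z = 56 to 74, 44 mm long along the plug's x, 11 mm thick along y. Fully home, its origin is 40 mm below the mouth.
- holder: Black parts block, 76 x 76 x 28 mm, fixed to the desk, with a round hole 25 mm wide and 22 mm deep in the middle of its top, in which the plug stands loosely (its small end 6 mm above the desk). Origin: centre of its underside.
- torch: Bystander: black pocket torch standing on its head, 145 mm tall, 50 mm diameter at the foot, 34 mm above. Origin: centre of its underside.
- jar: Bystander: small white jar of 56 mm diameter and 75 mm height with a steel lid. Origin: centre of its underside.
- cup: Bystander: white cup without handle, 72 mm diameter at the rim, 85 mm tall. Origin: centre of its underside.
Not all that is in view belongs to the job. What is meant by the plug is not grey, and is the smaller of those in its own colour.

How it is judged:
On the way, in this order (a step that is already met when the one before it is completed fails the run):
1. the washer is fully home on the seat (horizontal distance between washer and seat below 0.006 m and z of washer in the frame of seat between -0.003 and 0.0025 m and angle between washer's own z axis and vertical below 0.15 rad), for 0.1 s.
2. the collar is fully home on the washer (all of step 1 and horizontal distance between collar and seat below 0.006 m and z of collar in the frame of seat between 0.005 and 0.0105 m and angle between collar's own z axis and vertical below 0.15 rad), for 0.1 s.
3. the plug stands in the neck with its shoulder 3 to 12 mm above the rim and its handle in line with the pipe (within 20 degrees) (horizontal distance between plug and mouth below 0.005 m and z of plug in the frame of mouth between -0.037 and -0.028 m and angle between the x axis of plug and the y axis of cock, either way round below 0.35 rad), for 0.1 s.
4. on its way in the plug is part turned (20 to 70 degrees from the pipe) while its shoulder is partly down, 1 to 7 mm above the rim (horizontal distance between plug and mouth below 0.005 m and z of plug in the frame of mouth between -0.039 and -0.033 m and angle between the x axis of plug and the y axis of cock, either way round between 0.35 and 1.22 rad), for 0.05 s.
At the end, for the whole second after the job is handed in: Washer flat on the seat and collar flat on the washer, each within 2.5 mm of home height and 6 mm of the neck's axis; the plug upright in the neck with its shoulder within 2 mm of the rim and its handle within 0.2 rad (11 degrees) of square across the pipe; plug released and at rest (all of step 2 and horizontal distance between plug and mouth below 0.005 m and angle between plug's own z axis and vertical below 0.12 rad and z of plug in the frame of mouth between -0.045 and -0.038 m and angle between the x axis of plug and the x axis of cock, either way round below 0.2 rad and linear speed of plug below 0.01 m/s and contact force between the fingers and plug below 0.1 N); the robot touches nothing.
It fails at once if the torch is pushed more than 30 mm or knocked over (distance of torch from where it was at the start of the episode above 0.03 m or angle between torch's own z axis and vertical above 0.5 rad).
It fails at once if the jar is pushed more than 30 mm or knocked over (distance of jar from where it was at the start of the episode above 0.03 m or angle between jar's own z axis and vertical above 0.5 rad).
It fails at once if the cup is pushed more than 30 mm or knocked over (distance of cup from where it was at the start of the episode above 0.03 m or angle between cup's own z axis and vertical above 0.5 rad).
It also fails if it takes over 72 s, if anything falls off the work surface, if the arm or the gripper's body presses on something with over 40 N, if the wrist force passes 120 N, or if a joint passes its speed limit or range.

## Working session

There is one attempt and no reset: what is moved stays moved. The work goes in short steps, Python scripts to look and compute and a shell command to move; the robot and the scene stay as the last step left them, time stands still between calls to the robot, and variables do not carry over. Pictures are saved under pics/ and viewed, and the job is handed in when it is done.

```bash
ls; mkdir -p pics; cat > h.py <<'E'
import numpy as np, cv2, sys
from plant import robot
def cam(n,save=None):
    c=robot.read_camera(n)
    if save: cv2.imwrite('pics/'+save+'.png',c['color'])
    return c
def toworld(c,p): return np.array(c['R']).T@(np.array(p)-np.array(c['t']))
def proj(c,X):
    return cv2.projectPoints(np.array(X,float).reshape(-1,3),cv2.Rodrigues(np.array(c['R']))[0],np.array(c['t'],float),np.array(c['camera_matrix']),np.array(c['D']))[0].reshape(-1,2)
def ray(c,uv,z):
    u=cv2.undistortPoints(np.array([[uv]],float),np.array(c['camera_matrix']),np.array(c['D']))[0,0]
    R=np.array(c['R']);d=R.T@np.array([u[0],u[1],1]);o=-R.T@np.array(c['t'])
    return o+d*(z-o[2])/d[2]
E
python3 - <<'E'
from h import *
np.set_printoptions(precision=4,suppress=True)
s=robot.read_state();print(s)
for n in ['side','top','wrist']:
    c=cam(n,n+'0')
    print(n,'cam pos',-np.array(c['R']).T@c['t'])
    for l in ['cock','seat','mouth','washer','collar','plug','holder','torch','jar','cup']:
        try:
            for m in robot.mark_of(n,l): print(n,l,round(m['score'],2),toworld(c,m['location']),proj(c,toworld(c,m['location']))[0].round())
        except Exception as e: print(l,e)
E
```

```text
pics
{'t': 0.0, 'q': array([ 1.1586,  0.1312,  1.4893, -0.    ,  1.523 , -0.0854]), 'dq': array([-0.0003, -0.0007, -0.001 , -0.0012, -0.    , -0.0007]), 'joint_torque': array([ -0.003 , -55.9816, -49.1775,   0.0765,   0.0349,  -0.0002]), 'tool_pos': array([0.1924, 0.5677, 0.2176]), 'orientation': array([-0.511 , -3.0993,  0.0028]), 'force': array([ 0.4666,  0.1802, -0.5   ]), 'wrist_torque': array([0.0046, 0.0064, 0.0033]), 'opening': 0.09286010582598503}
side cam pos [ 0.1395 -0.8979  0.7056]
side cock 0.56 [ 0.5358 -0.0005 -0.0033] [275. 253.]
side seat 0.73 [ 0.5356 -0.002   0.0474] [276. 236.]
side mouth 0.84 [ 0.5297 -0.0066  0.0959] [275. 221.]
side mouth 0.17 [ 0.5045 -0.3612  0.0011] [336. 359.]
side washer 0.76 [ 0.506  -0.3559  0.002 ] [336. 357.]
side collar 0.56 [ 0.4618  0.2326 -0.0015] [219. 213.]
side plug 0.83 [ 0.6231 -0.3522  0.0021] [387. 338.]
side plug 0.71 [ 0.7007 -0.2157 -0.0012] [380. 288.]
side plug 0.62 [ 0.5879 -0.217   0.0025] [337. 300.]
side holder 0.68 [ 0.589  -0.2175 -0.0014] [337. 301.]
side torch 0.65 [0.4998 0.3664 0.0032] [217. 189.]
side torch 0
[... 354 characters left out ...]
 0.5303 -0.0016  0.0021] [276. 225.]
top plug 0.79 [ 0.6268 -0.3528 -0.003 ] [414. 188.]
top plug 0.74 [ 0.5939 -0.2133  0.0085] [360. 200.]
top plug 0.74 [ 0.6998 -0.2113 -0.0001] [358. 160.]
top holder 0.57 [ 0.5911 -0.219  -0.0023] [362. 202.]
top torch 0.93 [ 0.5034  0.371  -0.0002] [130. 235.]
top torch 0.53 [ 0.6051  0.2444 -0.0009] [181. 196.]
top torch 0.41 [ 0.531  -0.0004  0.005 ] [276. 225.]
top jar 0.7 [ 0.4298 -0.1987  0.0033] [355. 266.]
top cup 0.81 [ 0.6017  0.2431 -0.0001] [181. 197.]
top cup 0.6 [ 0.4293 -0.1993  0.0012] [355. 266.]
wrist cam pos [0.1185 0.5928 0.3855]
wrist collar 0.52 [ 0.4677  0.2392 -0.0047] [146. 398.]
wrist torch 0.8 [0.4966 0.3713 0.002 ] [226. 397.]
```

View pics/side0.png

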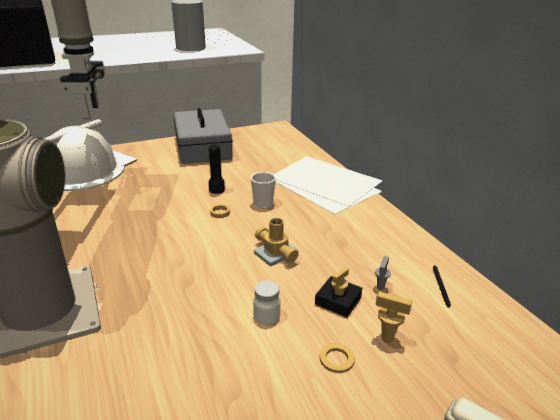

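View pics/top0.png

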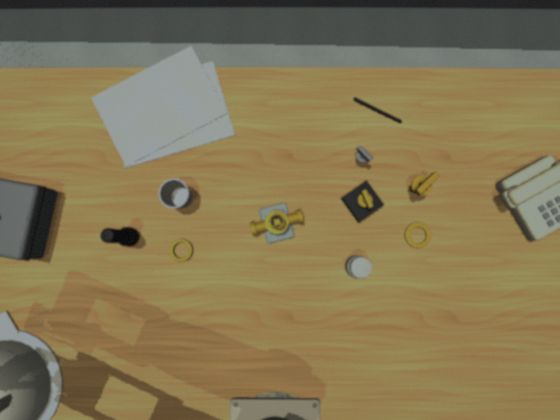

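View pics/wrist0.png

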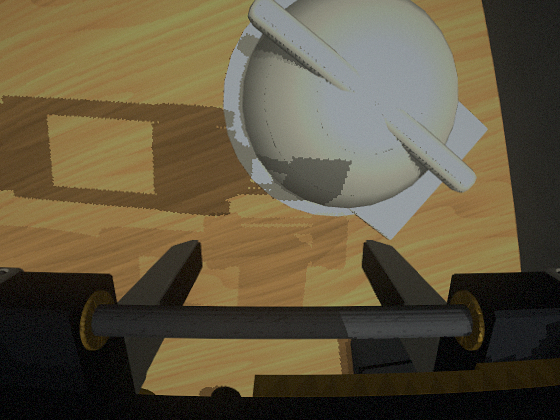

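```bash
python3 - <<'E'
import cv2
t=cv2.imread('pics/top0.png');s=cv2.imread('pics/side0.png')
cv2.imwrite('pics/crop_t.png',cv2.resize(t[130:290,320:460],None,fx=4,fy=3.7,interpolation=3))
cv2.imwrite('pics/crop_s.png',cv2.resize(s[240:380,290:430],None,fx=4.2,fy=4.2,interpolation=3))
E
```

```text
(no output)
```

View pics/crop_t.png

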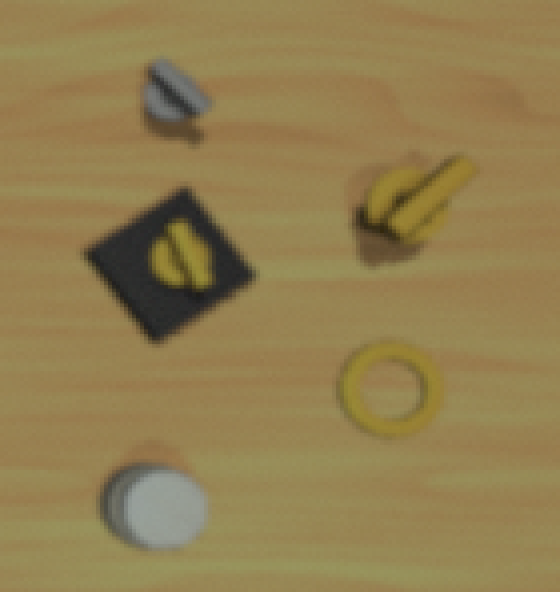

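View pics/crop_s.png

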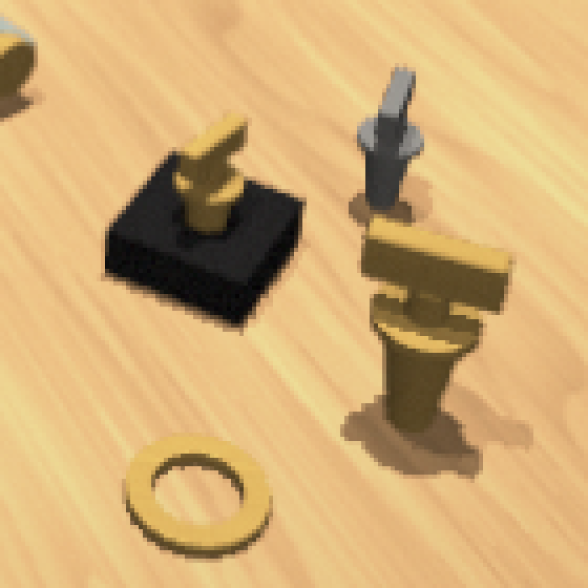

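Plug candidates in side0:
- small brass plug in the black block at (340,283)
- large brass plug at (391,315)
- grey plug at (382,272)

The plug is not grey and is the smaller of the brass ones, so it is the one in the block. The close crop confirms this. The washer is at (336,357), the collar at (220,211), and the cock at (276,235).

```bash
cat >> h.py <<'E'
from scipy.spatial.transform import Rotation as Ro
def tool(s=None):
    s=s or robot.read_state(); return Ro.from_rotvec(s['orientation']).as_matrix(), np.array(s['tool_pos'])
def yaw(R): # world angle of jaw axis (tool y)
    return np.arctan2(R[1,1],R[0,1])
def plan(target,jaw=None):
    """print tool-frame delta to world target, spin so that tool y lies along jaw(world angle)"""
    s=robot.read_state();R,p=tool(s)
    d=R.T@(np.array(target)-p)
    sp=0
    if jaw is not None:
        sp=-(jaw-yaw(R))  # tool z down
        sp=(sp+np.pi/2)%np.pi-np.pi/2
    print('t',round(s['t'],2),'pos',p.round(4),'jawdeg',round(np.degrees(yaw(R)),1),'q6',s['q'][5].round(3),'tilt',R[:,2].round(4),'open',round(s['opening'],4),'F',s['force'].round(2))
    print('DELTA',d.round(4),'SPIN',round(sp,4))
E
python3 - <<'E'
from h import *
np.set_printoptions(precision=4,suppress=True)
s=robot.read_state();R,p=tool(s);print(R)
for n in ['top','wrist','side']:
    c=robot.read_camera(n);print(n,np.array(c['camera_matrix']).round(1).tolist(),c['D'])
    if n=='wrist':
        Rc=np.array(c['R']);o=-Rc.T@c['t'];print('cam in tool',R.T@(o-p));print('cam axes in tool (cols)',R.T@Rc.T); print(proj(c,p))
plan([0.45,0.12,0.22],np.pi/2)
E
```

```text
[[-0.9471  0.321   0.0001]
 [ 0.321   0.9471  0.0001]
 [-0.      0.0001 -1.    ]]
top [[413.7, 0.0, 274.0], [0.0, 413.7, 205.3], [0.0, 0.0, 1.0]] [-0.0199  0.      0.      0.      0.    ]
wrist [[315.0, 0.0, 281.6], [0.0, 315.0, 205.6], [0.0, 0.0, 1.0]] [-0.0661  0.      0.      0.      0.    ]
cam in tool [ 0.0781 -0.0005 -0.1668]
cam axes in tool (cols) [[ 0.0006 -0.9601 -0.2796]
 [ 1.      0.0004  0.0007]
 [-0.0005 -0.2796  0.9601]]
[[282.3063 254.5114]]
side [[481.7, 0.0, 273.1], [0.0, 481.7, 212.8], [0.0, 0.0, 1.0]] [0.0552 0.     0.     0.     0.    ]
t 1.8 pos [0.1926 0.5683 0.2186] jawdeg 71.3 q6 -0.085 tilt [ 0. -0. -1.] open 0.0932 F [ 0.3  -1.14  0.15]
DELTA [-0.3877 -0.3419 -0.0013] SPIN -0.3267
```

```bash
python3 -m pendant '[{"delta_pos":[-0.04,-0.035,0],"spin":-0.1},{"delta_pos":[-0.08,-0.07,0],"spin":-0.2},{"delta_pos":[-0.12,-0.105,0],"spin":-0.327},{"delta_pos":[-0.155,-0.14,0],"spin":-0.327},{"delta_pos":[-0.195,-0.17,0],"spin":-0.327},{"delta_pos":[-0.235,-0.205,0],"spin":-0.327},{"delta_pos":[-0.27,-0.24,0],"spin":-0.327},{"delta_pos":[-0.31,-0.275,0],"spin":-0.327},{"delta_pos":[-0.35,-0.31,0],"spin":-0.327},{"delta_pos":[-0.39,-0.34,0],"spin":-0.327}]' -1 20
python3 -c "
from h import *
plan([.535,-.002,.2],np.pi/2)"
```

```text
t: 2.8
tool_pos: [0.4437, 0.1339, 0.2191]
orientation: [-0.0, 3.14, 0.001]
force: [0.4, 1.6, -0.2]
opening: 0.0928
t 2.8 pos [0.4437 0.1339 0.2191] jawdeg 90.0 q6 -1.389 tilt [ 1.1e-03  3.0e-04 -1.0e+00] open 0.0928 F [ 0.41  1.61 -0.23]
DELTA [-0.0912 -0.136   0.0191] SPIN 0.0003
```

```bash
python3 -m pendant '[{"delta_pos":[-0.025,-0.035,0.005],"spin":0},{"delta_pos":[-0.05,-0.07,0.01],"spin":0},{"delta_pos":[-0.07,-0.105,0.015],"spin":0},{"delta_pos":[-0.091,-0.136,0.019],"spin":0},{"delta_pos":[-0.091,-0.136,0.019],"spin":0},{"delta_pos":[-0.091,-0.136,0.019],"spin":0}]'
python3 - <<'E'
from h import *
np.set_printoptions(precision=4,suppress=True)
c=cam('wrist','w1')
for l in ['seat','mouth','cock']:
    for m in robot.mark_of('wrist',l): print(l,round(m['score'],2),toworld(c,m['location']))
plan([.505,-.356,.15])
import pickle;pickle.dump(c,open('w1.pkl','wb'))
E
```

```text
t: 3.4
tool_pos: [0.5347, -0.0026, 0.1998]
orientation: [0.003, 3.141, 0.001]
force: [-0.5, 0.4, -0.2]
opening: 0.0929
seat 0.68 [ 0.5349 -0.0016  0.0542]
mouth 0.83 [ 0.5365 -0.0031  0.0941]
cock 0.75 [ 0.5344 -0.0035  0.0021]
cock 0.34 [0.4661 0.2363 0.0008]
t 3.6 pos [ 0.5346 -0.001   0.2005] jawdeg 90.1 q6 -1.671 tilt [ 0.0017  0.0005 -1.    ] open 0.0926 F [ 0.46 -0.62 -0.19]
DELTA [ 0.0302 -0.355   0.0503] SPIN 0
```

View pics/w1.png

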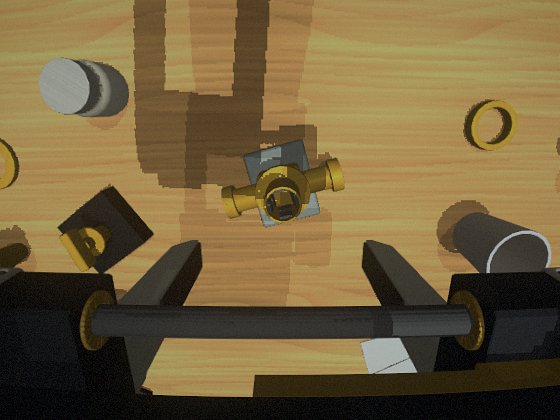

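```bash
python3 - <<'E'
from h import *
import pickle
c=pickle.load(open('w1.pkl','rb'))
def ov(c,circs,box,f,name):
    im=cv2.resize(c['color'][box[1]:box[3],box[0]:box[2]],None,fx=f,fy=f,interpolation=cv2.INTER_CUBIC)
    for (x,y,z,r),col in circs:
        a=np.linspace(0,6.283,60)
        P=proj(c,np.c_[x+r*np.cos(a),y+r*np.sin(a),0*a+z])
        P=((P+0.5-np.array(box[:2]))*f-0.5)
        cv2.polylines(im,[np.round(P*8).astype(int).reshape(-1,1,2)],True,col,1,cv2.LINE_AA,3)
    cv2.imwrite('pics/'+name+'.png',im)
x,y=.5355,-.0025
ov(c,[((x,y,.094,.0175),(0,0,255)),((x,y,.094,.015),(255,0,0)),((x,y,.05,.029),(0,255,0))],(210,130,360,240),5,'ov1')
E
cat >> h.py <<'E'
def ov(c,circs,box,f,name):
    im=cv2.resize(c['color'][box[1]:box[3],box[0]:box[2]],None,fx=f,fy=f,interpolation=cv2.INTER_CUBIC)
    for (x,y,z,r),col in circs:
        a=np.linspace(0,6.283,60)
        P=proj(c,np.c_[x+r*np.cos(a),y+r*np.sin(a),0*a+z])
        P=((P+0.5-np.array(box[:2]))*f-0.5)
        cv2.polylines(im,[np.round(P*8).astype(int).reshape(-1,1,2)],True,col,1,cv2.LINE_AA,3)
    cv2.imwrite('pics/'+name+'.png',im)
E
```

```text
(no output)
```

View pics/ov1.png

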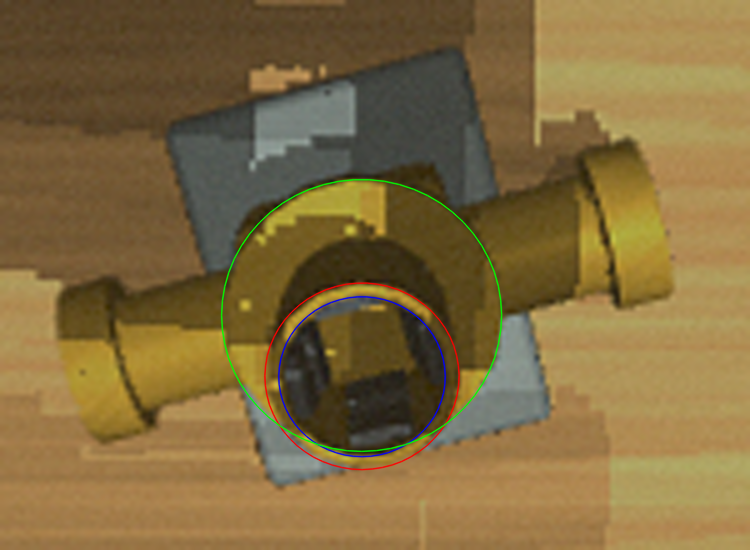

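```bash
python3 - <<'E'
from h import *
import pickle
c=pickle.load(open('w1.pkl','rb'))
a=ray(c,(210+82/5,130+370/5),.03);b=ray(c,(210+650/5,130+222/5),.03)
print(a,b,np.linalg.norm(a-b),(a+b)/2,np.degrees(np.arctan2(*(b-a)[[1,0]])))
# foot edges z=.012 corners
for uv in [(170,128),(455,50),(548,410),(278,485)]: print(ray(c,(210+uv[0]/5,130+uv[1]/5),.012))
plan([.505,-.356,.15])
E
python3 -m pendant '[{"delta_pos":[0.003,-0.045,0],"spin":0},{"delta_pos":[0.006,-0.09,0],"spin":0},{"delta_pos":[0.009,-0.135,0],"spin":0},{"delta_pos":[0.012,-0.18,0.0],"spin":0},{"delta_pos":[0.016,-0.225,0.01],"spin":0},{"delta_pos":[0.02,-0.27,0.02],"spin":0},{"delta_pos":[0.024,-0.315,0.03],"spin":0},{"delta_pos":[0.03,-0.355,0.05],"spin":0},{"delta_pos":[0.03,-0.355,0.05],"spin":0},{"delta_pos":[0.03,-0.355,0.05],"spin":0}]'
python3 - <<'E'
from h import *
import pickle
np.set_printoptions(precision=4,suppress=True)
c=cam('wrist','w2')
for l in ['washer']:
    for m in robot.mark_of('wrist',l): print(l,round(m['score'],2),toworld(c,m['location']))
x,y=.505,-.356
ov(c,[((x,y,.008,.033),(0,0,255)),((x,y,.008,.0205),(255,0,0))],(190,110,380,290),4,'ov2')
pickle.dump(c,open('w2.pkl','wb'))
plan([x,y,.15],np.pi/2)
E
```

```text
[ 0.55270634 -0.06420272  0.03      ] [0.51946853 0.06069171 0.03      ] 0.1292415207810578 [ 0.53608743 -0.0017555   0.03      ] 104.90256028131492
[ 0.50132099 -0.04489825  0.012     ]
[0.48415078 0.01888169 0.012     ]
[0.56783851 0.04215435 0.012     ]
[ 0.58655572 -0.02190105  0.012     ]
t 3.6 pos [ 0.5346 -0.001   0.2005] jawdeg 90.1 q6 -1.671 tilt [ 1.7e-03  5.0e-04 -1.0e+00] open 0.0926 F [ 0.46 -0.62 -0.19]
DELTA [ 0.0302 -0.355   0.0503] SPIN 0
t: 4.6
tool_pos: [0.5048, -0.3555, 0.1497]
orientation: [-0.001, 3.141, 0.003]
force: [0.5, 1.0, 0.2]
opening: 0.093
washer 0.3 [ 0.5919 -0.2154  0.009 ]
t 4.7 pos [ 0.506  -0.3548  0.1512] jawdeg 90.2 q6 -2.27 tilt [ 0.0026  0.0002 -1.    ] open 0.0928 F [-0.07  0.47  0.17]
DELTA [ 0.001  -0.0012  0.0012] SPIN 0.003
```

View pics/ov2.png

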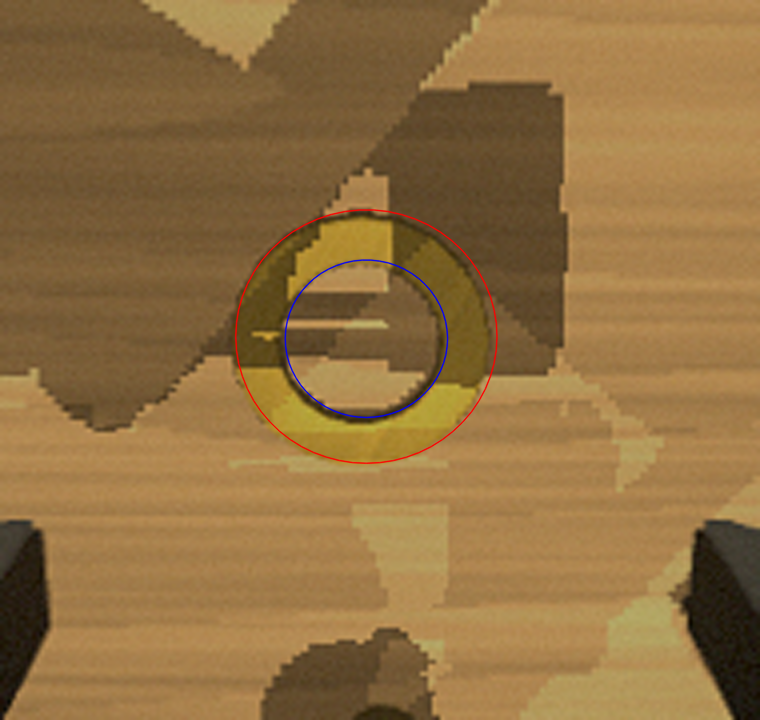

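```bash
python3 -m pendant '[{"delta_pos":[0.001,-0.002,0.04],"spin":0.003},{"delta_pos":[0.001,-0.002,0.08],"spin":0.003},{"delta_pos":[0.001,-0.002,0.12],"spin":0.003},{"delta_pos":[0.001,-0.002,0.14],"spin":0.003},{"delta_pos":[0.001,-0.002,0.147],"spin":0.003},{"delta_pos":[0.001,-0.002,0.147],"spin":0.003},{"delta_pos":[0.001,-0.002,0.147],"spin":0.003}]' 
python3 -c "
from h import *
plan([.505,-.3567,.003],np.pi/2)"
```

```text
t: 5.4
tool_pos: [0.507, -0.3571, 0.0064]
orientation: [-0.002, 3.137, -0.003]
force: [-0.1, 0.4, 0.2]
opening: 0.0929
t 5.4 pos [ 0.507  -0.3571  0.0064] jawdeg 90.1 q6 -2.27 tilt [ 0.0051 -0.0018 -1.    ] open 0.0929 F [-0.15  0.43  0.21]
DELTA [0.002  0.0004 0.0034] SPIN 0.0011
```

```bash
python3 -m pendant '[{"delta_pos":[0.001,0,0.002],"spin":0},{"delta_pos":[0.001,0,0.002],"spin":0}]'
python3 -m pendant '[{"delta_pos":[0,0,0],"spin":0},{"delta_pos":[0,0,0],"spin":0},{"delta_pos":[0,0,0],"spin":0},{"delta_pos":[0,0,0],"spin":0},{"delta_pos":[0,0,0],"spin":0},{"delta_pos":[0,0,0],"spin":0},{"delta_pos":[0,0,0],"spin":0}]' 1 25
```

```text
t: 5.6
tool_pos: [0.5072, -0.358, 0.0064]
orientation: [-0.002, 3.134, -0.006]
force: [0.9, 0.4, 0.5]
opening: 0.0928
t: 6.3
tool_pos: [0.5071, -0.3579, 0.0063]
orientation: [-0.002, 3.134, -0.006]
force: [-0.6, 0.5, 2.2]
opening: 0.0636
```

```bash
python3 - <<'E'
from h import *
c=cam('wrist','w3');cam('side','s3')
plan([.505,-.3567,.1],np.pi/2)
E
```

```text
t 6.4 pos [ 0.5071 -0.3579  0.0064] jawdeg 90.1 q6 -2.271 tilt [ 0.0075 -0.0037 -1.    ] open 0.0636 F [-1.15  1.62  1.97]
DELTA [ 0.0014  0.0009 -0.0936] SPIN 0.0012
```

View pics/w3.png

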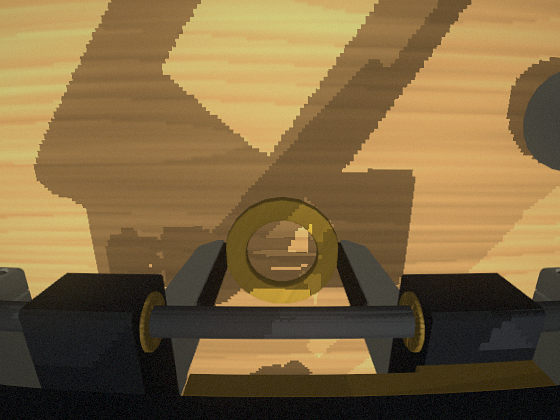

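```bash
python3 -m pendant '[{"delta_pos":[0,0,-0.01],"spin":0},{"delta_pos":[0,0,-0.04],"spin":0},{"delta_pos":[0,0,-0.08],"spin":0},{"delta_pos":[0,0,-0.12],"spin":0},{"delta_pos":[0,0,-0.16],"spin":0},{"delta_pos":[0,0,-0.165],"spin":0},{"delta_pos":[0,0,-0.165],"spin":0}]'
python3 - <<'E'
from h import *
c=cam('wrist','w4')
plan([.5355,-.0025,.17],np.pi/2)
E
```

```text
t: 7.1
tool_pos: [0.5068, -0.3581, 0.1736]
orientation: [-0.002, 3.131, -0.01]
force: [0.8, -0.5, -1.8]
opening: 0.0634
t 7.15 pos [ 0.5058 -0.3572  0.1711] jawdeg 90.1 q6 -2.271 tilt [ 0.0075 -0.0037 -1.    ] open 0.0638 F [ 0.12  0.19 -2.3 ]
DELTA [-0.0301  0.3547 -0.    ] SPIN 0.0012
```

View pics/w4.png

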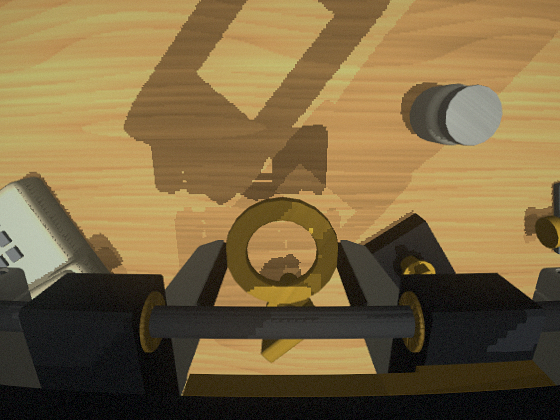

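```bash
cat >> h.py <<'E'
Rct=np.array([[0.0006,-0.9601,-0.2796],[1,0.0004,0.0007],[-0.0005,-0.2796,0.9601]]) # cam->tool
oct_=np.array([0.0781,-0.0005,-0.1668])
def toolcam(c):
    """camera dict whose 'world' is the tool frame"""
    U,_,V=np.linalg.svd(Rct);R=(U@V).T
    return dict(c,R=R,t=-R@oct_)
E
python3 - <<'E'
from h import *
img=cv2.imread('pics/w4.png')
c=robot.read_camera('wrist');c['color']=img
tc=toolcam(c)
x,y=0.0,0.
ov(tc,[((x,y,-.003,.033),(0,0,255)),((x,y,-.003,.0205),(255,0,0)),((x,y,.005,.033),(0,255,0))],(210,180,360,320),5,'ov4')
E
```

```text
(no output)
```

View pics/ov4.png

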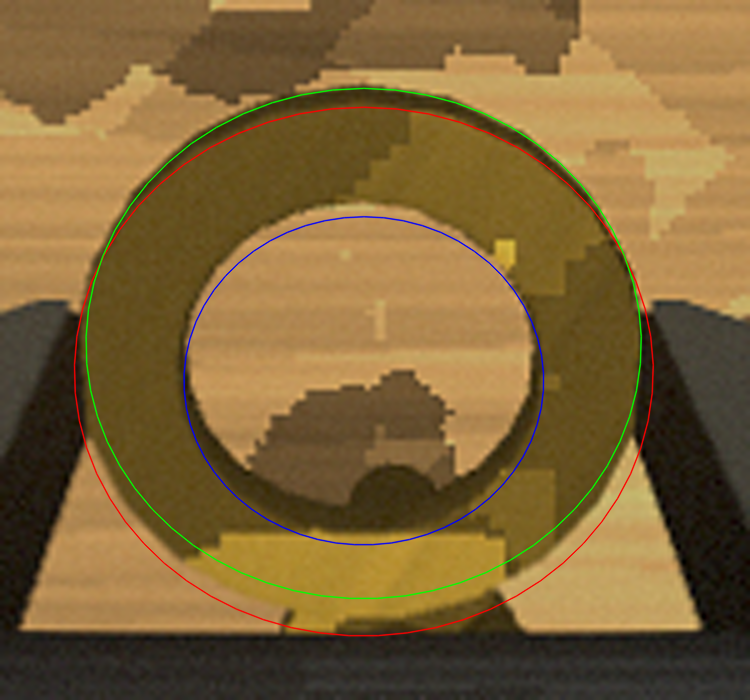

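```bash
python3 - <<'E'
from h import *
from scipy.optimize import least_squares
c=robot.read_camera('wrist');tc=toolcam(c)
a=np.linspace(0,6.283,361)
def bb(x,y,z,r):
    P=(proj(tc,np.c_[x+r*np.cos(a),y+r*np.sin(a),0*a+z])-np.array([210,180]))*5
    return np.r_[P.min(0),P.max(0)]
obs_i=np.array([187,203,533,531]);obs_o=np.array([88,106,638,622])
for fs in (0,1):
  f=lambda p:np.r_[bb(p[0],p[1],p[2],.0205*(p[3] if fs else 1))-obs_i,bb(p[0],p[1],p[2],.033*(p[3] if fs else 1))-obs_o]
  r=least_squares(f,[0,0,0,1],x_scale=[.001,.001,.001,.01]);print(r.x,r.fun)
# with fixed z
f=lambda p:np.r_[bb(p[0],p[1],-.002,.0205*p[2])-obs_i,bb(p[0],p[1],-.002,.033*p[2])-obs_o]
r=least_squares(f,[0,0,1],x_scale=[.001,.001,.01]);print(r.x,r.fun)
E
```

```text
[-1.76886040e-03  3.82205918e-05  3.17774263e-03  1.00000000e+00] [ 0.8172663   7.89965913  2.20366786 -2.6404392  -5.99742447 -0.6512901
  2.97185225 -5.24393813]
[-3.72829573e-03  5.14248433e-05  7.34783400e-03  1.02453306e+00] [ 0.81728354  7.89967365  2.20365062 -2.64045607 -5.99739676 -0.65126425
  2.97182454 -5.24396292]
[6.64049024e-04 2.18256931e-05 9.69538605e-01] [ 0.81728359  7.89967367  2.20365057 -2.64045615 -5.99739667 -0.6512642
  2.97182445 -5.24396303]
```

```bash
python3 -m pendant '[{"delta_pos":[-0.003,0.035,0],"spin":0},{"delta_pos":[-0.007,0.075,0],"spin":0},{"delta_pos":[-0.01,0.115,0],"spin":0},{"delta_pos":[-0.013,0.155,0],"spin":0},{"delta_pos":[-0.016,0.195,0],"spin":0},{"delta_pos":[-0.02,0.235,0],"spin":0},{"delta_pos":[-0.023,0.275,0],"spin":0},{"delta_pos":[-0.026,0.315,0],"spin":0},{"delta_pos":[-0.03,0.345,0],"spin":0.001},{"delta_pos":[-0.03,0.355,0],"spin":0.001}]'
python3 -c "
from h import *
plan([.5355,-.0025,.12],np.pi/2)"
```

```text
t: 8.25
tool_pos: [0.5331, 0.0016, 0.1661]
orientation: [-0.005, 3.141, -0.0]
force: [0.2, -0.4, -2.2]
opening: 0.0644
t 8.25 pos [0.5331 0.0016 0.1661] jawdeg 90.2 q6 -1.667 tilt [ 7.e-04  0.e+00 -1.e+00] open 0.0644 F [ 0.19 -0.41 -2.16]
DELTA [-0.0024 -0.0041  0.0461] SPIN 0.003
```

```bash
python3 -m pendant '[{"delta_pos":[-0.002,-0.004,0.02],"spin":0.002},{"delta_pos":[-0.002,-0.004,0.04],"spin":0.002},{"delta_pos":[-0.002,-0.004,0.046],"spin":0.002},{"delta_pos":[-0.002,-0.004,0.046],"spin":0.002},{"delta_pos":[-0.002,-0.004,0.046],"spin":0.002}]'
python3 - <<'E'
from h import *
plan([.5355,-.0025,.12],np.pi/2)
c=cam('wrist','w5')
x,y=.5355,-.0025
ov(c,[((x,y,.094,.0175),(0,0,255)),((x,y,.094,.015),(255,0,0)),],(200,160,370,320),4.5,'ov5')
t=cam('top');
ov(t,[((x,y,.094,.0175),(0,0,255)),((x,y,.12,.0205),(255,0,0)),],(210,160,340,280),5,'ov5t')
t=cam('side');
ov(t,[((x,y,.094,.0175),(0,0,255))],(210,150,340,270),5,'ov5s')
plan([.5355,-.0025,.12],np.pi/2)
E
```

```text
t: 8.75
tool_pos: [0.5351, -0.0029, 0.1204]
orientation: [-0.001, 3.141, -0.0]
force: [0.5, 0.6, -1.3]
opening: 0.063
t 8.75 pos [ 0.5351 -0.0029  0.1204] jawdeg 90.0 q6 -1.672 tilt [ 5.e-04 -1.e-04 -1.e+00] open 0.063 F [ 0.5   0.62 -1.28]
DELTA [-0.0004  0.0004  0.0004] SPIN 0.0004
t 8.9 pos [ 0.5359 -0.0027  0.1213] jawdeg 90.0 q6 -1.672 tilt [ 2.5e-03 -2.0e-04 -1.0e+00] open 0.0635 F [ 0.01  0.3  -1.48]
DELTA [0.0004 0.0002 0.0013] SPIN 0.0006
```

View pics/ov5.png

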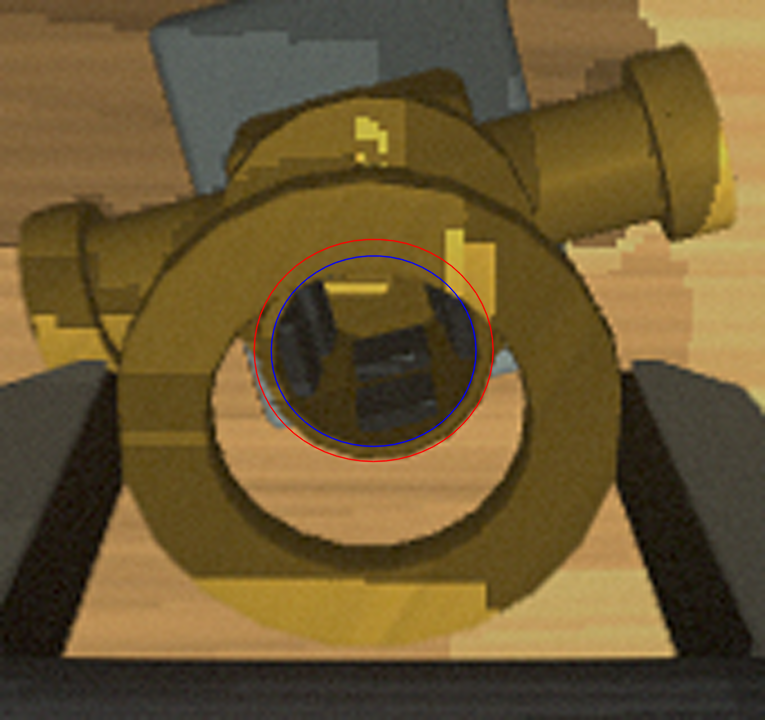

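View pics/ov5s.png

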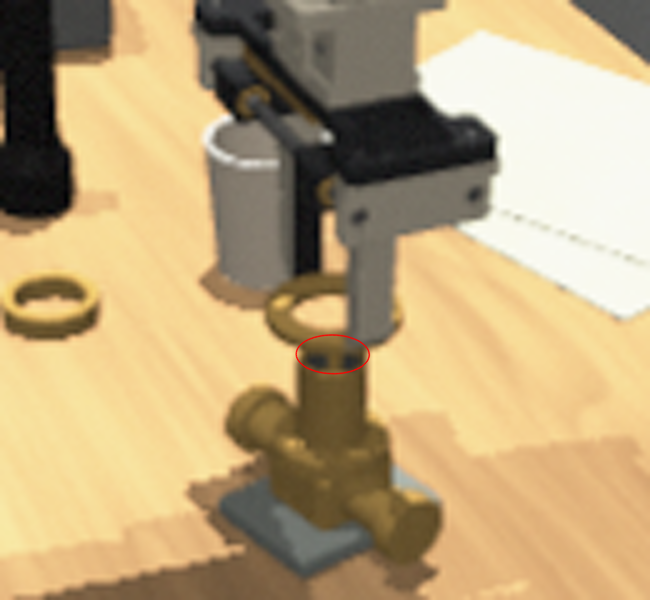

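```bash
python3 -m pendant '[{"delta_pos":[0,0,0.01],"spin":0},{"delta_pos":[0,0,0.018],"spin":0},{"delta_pos":[0,0,0.024],"spin":0},{"delta_pos":[0,0,0.03],"spin":0},{"delta_pos":[0,0,0.036],"spin":0},{"delta_pos":[0,0,0.036],"spin":0}]'
python3 - <<'E'
from h import *
plan([.5355,-.0025,.055],np.pi/2)
c=cam('wrist','w6');c=cam('side','s6')
cv2.imwrite('pics/s6c.png',cv2.resize(c['color'][150:270,210:340],None,fx=5,fy=5,interpolation=2))
E
```

```text
t: 9.5
tool_pos: [0.5351, -0.0026, 0.084]
orientation: [-0.001, 3.141, -0.0]
force: [0.1, 1.1, -3.2]
opening: 0.0635
t 9.5 pos [ 0.5351 -0.0026  0.084 ] jawdeg 90.0 q6 -1.672 tilt [ 5.e-04 -1.e-04 -1.e+00] open 0.0635 F [ 0.05  1.15 -3.17]
DELTA [-0.0004  0.0001  0.029 ] SPIN 0.0007
```

View pics/w6.png

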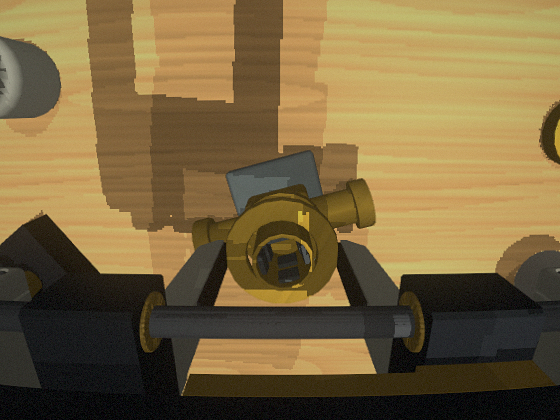

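View pics/s6c.png

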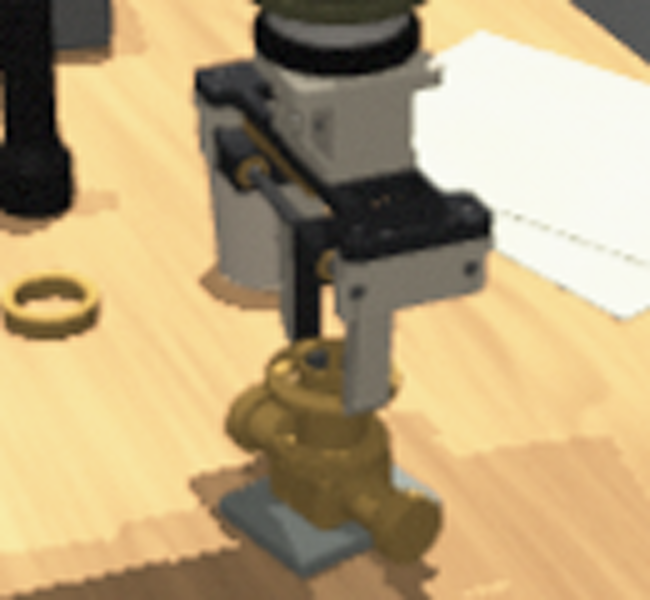

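```bash
python3 -m pendant '[{"delta_pos":[0,0,0.01],"spin":0},{"delta_pos":[0,0,0.018],"spin":0},{"delta_pos":[0,0,0.024],"spin":0},{"delta_pos":[0,0,0.026],"spin":0},{"delta_pos":[0,0,0.026],"spin":0}]'
python3 -m pendant '[{"delta_pos":[0,0,0.001],"spin":0},{"delta_pos":[0,0,0.002],"spin":0},{"delta_pos":[0,0,0.002],"spin":0}]'
python3 -m pendant '[{"delta_pos":[0,0,0.001],"spin":0},{"delta_pos":[0,0,0.002],"spin":0},{"delta_pos":[0,0,0.002],"spin":0}]'
```

```text
t: 10.1
tool_pos: [0.5354, -0.0027, 0.0585]
orientation: [-0.001, 3.141, -0.0]
force: [0.6, -0.2, -1.8]
opening: 0.0635
t: 10.4
tool_pos: [0.5355, -0.0027, 0.0565]
orientation: [-0.001, 3.14, -0.0]
force: [0.4, -0.7, -1.3]
opening: 0.0634
t: 10.7
tool_pos: [0.5358, -0.0027, 0.0561]
orientation: [-0.001, 3.14, -0.0]
force: [-7.4, 1.4, 11.6]
opening: 0.064
```

```bash
python3 -m pendant '[{"delta_pos":[0,0,0],"spin":0},{"delta_pos":[0,0,0],"spin":0},{"delta_pos":[0,0,0],"spin":0},{"delta_pos":[0,0,-0.002],"spin":0}]' -1
python3 -m pendant '[{"delta_pos":[0,0,-0.03],"spin":0},{"delta_pos":[0,0,-0.07],"spin":0},{"delta_pos":[0,0,-0.11],"spin":0},{"delta_pos":[0,0,-0.14],"spin":0},{"delta_pos":[0,0,-0.145],"spin":0}]'
python3 - <<'E'
from h import *
c=cam('wrist','w7')
x,y=.5355,-.0025
ov(c,[((x,y,.094,.0175),(0,0,255)),((x,y,.058,.033),(255,0,0)),],(200,120,370,260),4.5,'ov7')
c=cam('side','s7')
cv2.imwrite('pics/s7c.png',cv2.resize(c['color'][170:270,220:330],None,fx=5,fy=5,interpolation=2))
plan([.467,.235,.15],np.pi/2)
E
```

```text
t: 11.1
tool_pos: [0.5355, -0.0026, 0.0578]
orientation: [-0.001, 3.141, -0.0]
force: [-1.1, 0.1, -0.2]
opening: 0.0901
t: 11.6
tool_pos: [0.5379, -0.0029, 0.208]
orientation: [-0.001, 3.133, -0.001]
force: [0.4, -0.7, 0.1]
opening: 0.0926
t 11.7 pos [ 0.5362 -0.0027  0.2041] jawdeg 90.0 q6 -1.672 tilt [ 3.6e-03 -4.0e-04 -1.0e+00] open 0.0932 F [ 0.68 -0.02 -0.47]
DELTA [0.0693 0.2378 0.0537] SPIN 0.0007
```

View pics/ov7.png

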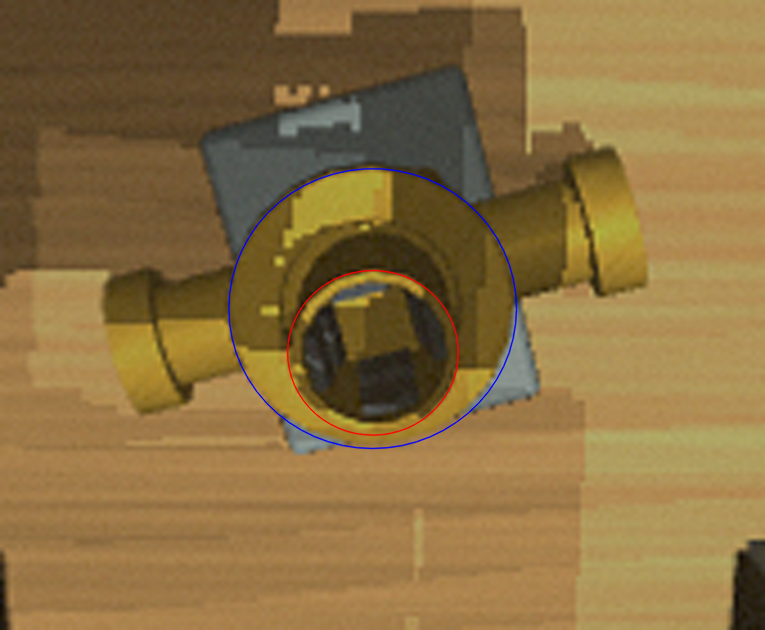

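View pics/s7c.png

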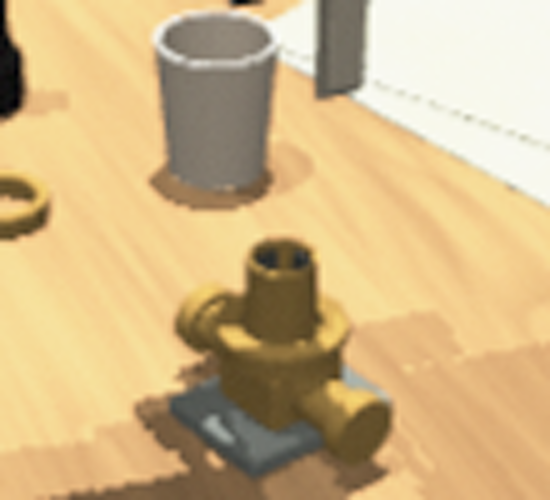

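```bash
python3 -m pendant '[{"delta_pos":[0.012,0.04,0],"spin":-0.12},{"delta_pos":[0.024,0.08,0],"spin":-0.24},{"delta_pos":[0.036,0.12,0.01],"spin":-0.36},{"delta_pos":[0.048,0.16,0.02],"spin":-0.436},{"delta_pos":[0.06,0.2,0.03],"spin":-0.436},{"delta_pos":[0.069,0.238,0.04],"spin":-0.436},{"delta_pos":[0.069,0.238,0.044],"spin":-0.436},{"delta_pos":[0.069,0.238,0.044],"spin":-0.436}]'
python3 - <<'E'
from h import *
np.set_printoptions(precision=4,suppress=True)
c=cam('wrist','w8')
for m in robot.mark_of('wrist','collar'): print(round(m['score'],2),toworld(c,m['location']))
x,y=.467,.235
ov(c,[((x,y,.014,.028),(0,0,255)),((x,y,.014,.0205),(255,0,0))],(190,110,380,290),4,'ov8')
plan([x,y,.15],np.radians(115))
E
```

```text
t: 12.5
tool_pos: [0.4653, 0.2351, 0.1568]
orientation: [0.684, -3.065, 0.004]
force: [0.1, -0.5, 0.1]
opening: 0.0928
t 12.6 pos [0.4669 0.2342 0.1586] jawdeg 115.0 q6 -1.639 tilt [ 0.0019 -0.0016 -1.    ] open 0.0928 F [0.16 0.34 0.23]
DELTA [-0.0005  0.0007  0.0086] SPIN 0.0
```

View pics/ov8.png

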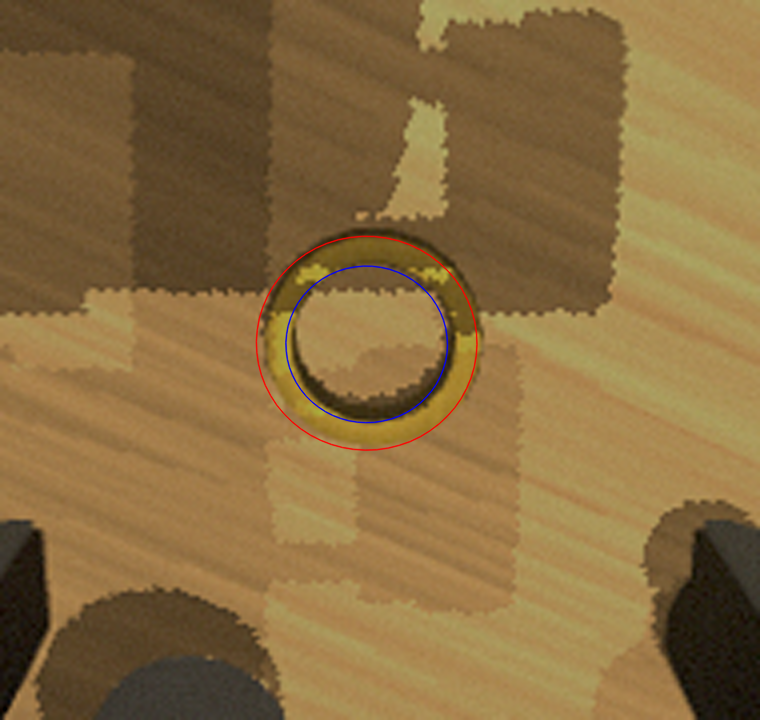

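View pics/w8.png

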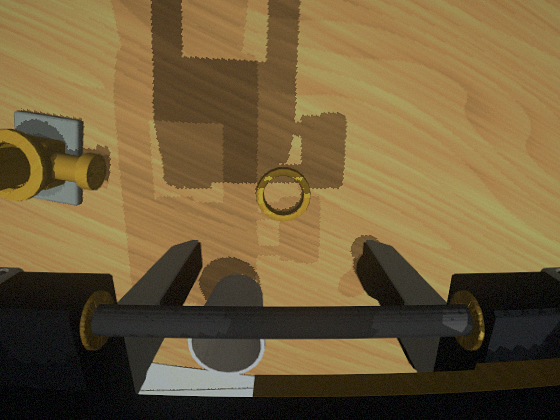

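```bash
python3 -m pendant '[{"delta_pos":[0,0.002,0.04],"spin":0},{"delta_pos":[0,0.002,0.08],"spin":0},{"delta_pos":[0,0.002,0.12],"spin":0},{"delta_pos":[0,0.002,0.145],"spin":0},{"delta_pos":[0,0.002,0.151],"spin":0},{"delta_pos":[0,0.002,0.151],"spin":0},{"delta_pos":[0,0.002,0.151],"spin":0}]'
python3 -m pendant '[{"delta_pos":[0,0,0],"spin":0},{"delta_pos":[0,0,0],"spin":0},{"delta_pos":[0,0,0],"spin":0},{"delta_pos":[0,0,0],"spin":0},{"delta_pos":[0,0,0],"spin":0},{"delta_pos":[0,0,0],"spin":0},{"delta_pos":[0,0,0],"spin":0}]' 1 25
python3 - <<'E'
from h import *
c=cam('wrist','w9')
plan([.467,.235,.16],np.radians(115))
E
```

```text
t: 13.3
tool_pos: [0.468, 0.2356, 0.0095]
orientation: [-0.678, 3.063, -0.003]
force: [0.4, -0.7, -0.0]
opening: 0.0931
t: 14.0
tool_pos: [0.4679, 0.2358, 0.0096]
orientation: [-0.678, 3.064, -0.002]
force: [-1.1, 0.8, 2.9]
opening: 0.0548
t 14.05 pos [0.468  0.2358 0.0096] jawdeg 114.9 q6 -1.635 tilt [ 4.2e-03 -6.0e-04 -1.0e+00] open 0.0545 F [-1.34  0.3   3.12]
DELTA [ 0.0007 -0.0007 -0.1504] SPIN -0.0009
```

View pics/w9.png

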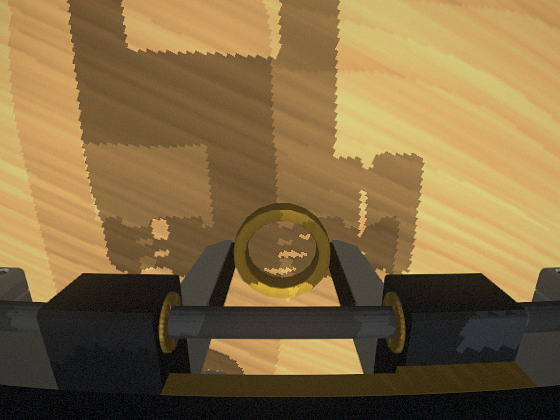

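```bash
python3 -m pendant '[{"delta_pos":[0,0,-0.01],"spin":0},{"delta_pos":[0,0,-0.04],"spin":0},{"delta_pos":[0,0,-0.08],"spin":0},{"delta_pos":[0,0,-0.12],"spin":0},{"delta_pos":[0,0,-0.15],"spin":0},{"delta_pos":[0,0,-0.15],"spin":0}]'
python3 - <<'E'
from h import *
c=cam('wrist','w10')
plan([.5355,-.0025,.15],np.radians(105))
E
```

```text
t: 14.65
tool_pos: [0.4704, 0.237, 0.1658]
orientation: [-0.676, 3.054, -0.0]
force: [1.7, 0.0, -0.8]
opening: 0.0543
t 14.7 pos [0.4691 0.2365 0.1627] jawdeg 114.9 q6 -1.635 tilt [ 0.0095  0.0013 -1.    ] open 0.0543 F [-0.76 -0.16 -1.5 ]
DELTA [ 0.0407 -0.2447  0.0131] SPIN 0.1736
```

```bash
python3 -m pendant '[{"delta_pos":[0.006,-0.035,0],"spin":0.06},{"delta_pos":[0.012,-0.075,0],"spin":0.12},{"delta_pos":[0.019,-0.115,0],"spin":0.173},{"delta_pos":[0.026,-0.155,0],"spin":0.173},{"delta_pos":[0.032,-0.195,0.005],"spin":0.173},{"delta_pos":[0.038,-0.23,0.01],"spin":0.173},{"delta_pos":[0.041,-0.245,0.013],"spin":0.173},{"delta_pos":[0.041,-0.245,0.013],"spin":0.173},{"delta_pos":[0.041,-0.245,0.013],"spin":0.173}]'
python3 - <<'E'
from h import *
c=cam('wrist','w11')
x,y=.5355,-.0025
ov(c,[((x,y,.094,.0175),(0,0,255)),((x,y,.094,.015),(255,0,0)),],(200,160,370,320),4.5,'ov11')
tc=toolcam(c)
ov(tc,[((0,0,-.005,.0205),(255,0,0)),((0,0,-.005,.028),(0,0,255))],(200,160,370,320),4.5,'ov11t')
plan([x,y,.12],np.radians(105))
E
```

```text
t: 15.6
tool_pos: [0.5345, -0.0023, 0.1489]
orientation: [-0.409, 3.107, 0.002]
force: [0.2, 0.1, -1.0]
opening: 0.0542
t 15.65 pos [ 0.5347 -0.0018  0.1494] jawdeg 105.1 q6 -1.936 tilt [ 0.008  0.002 -1.   ] open 0.0543 F [-0.32  0.92 -1.05]
DELTA [-0.0004 -0.0008  0.0294] SPIN 0.0011
```

View pics/ov11.png

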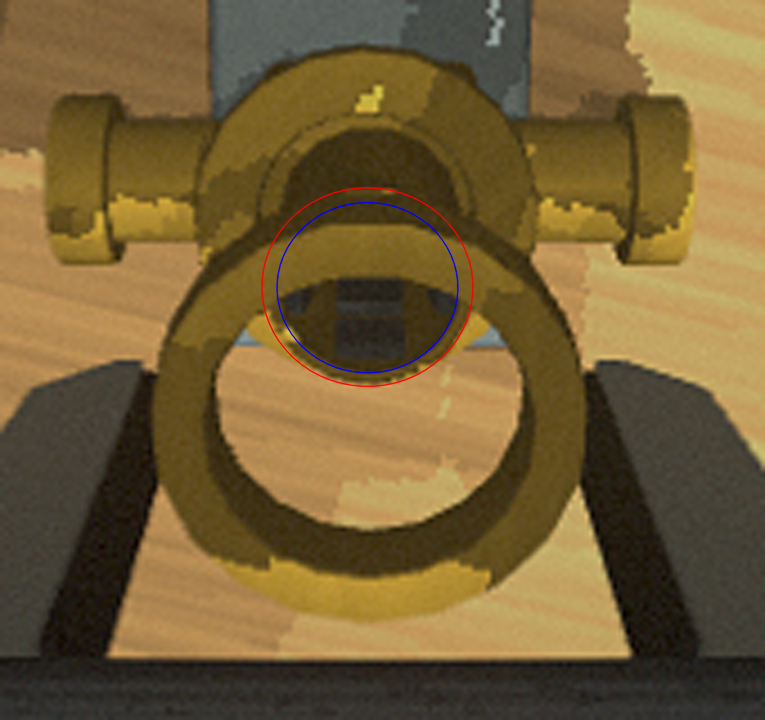

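View pics/ov11t.png

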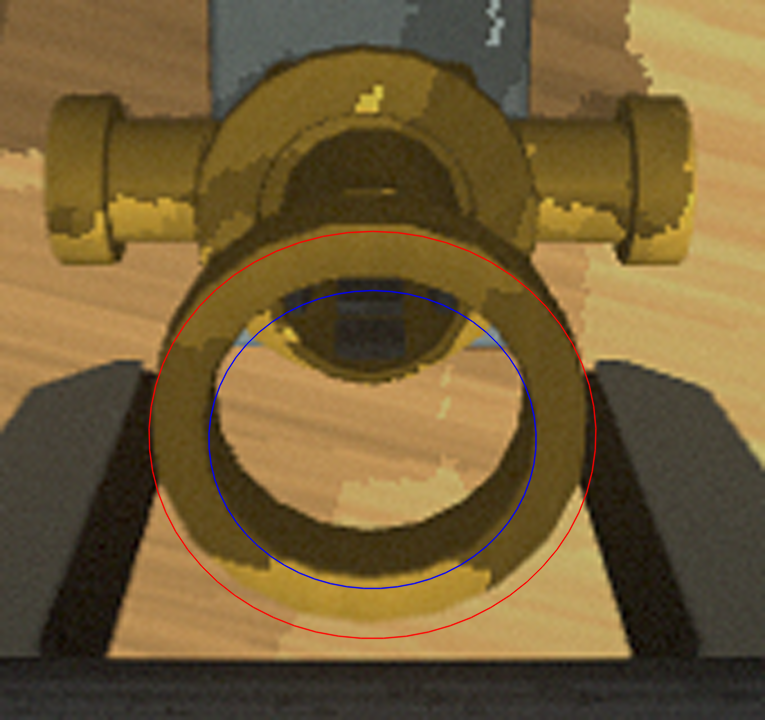

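```bash
python3 -m pendant '[{"delta_pos":[0,-0.001,0.02],"spin":0},{"delta_pos":[0,-0.001,0.035],"spin":0},{"delta_pos":[0,-0.001,0.042],"spin":0},{"delta_pos":[0,-0.001,0.049],"spin":0},{"delta_pos":[0,-0.001,0.056],"spin":0},{"delta_pos":[0,-0.001,0.06],"spin":0},{"delta_pos":[0,-0.001,0.06],"spin":0}]'
python3 - <<'E'
from h import *
plan([.5355,-.0025,.068],np.radians(105))
c=cam('side','s12')
cv2.imwrite('pics/s12c.png',cv2.resize(c['color'][150:270,210:340],None,fx=5,fy=5,interpolation=2))
E
```

```text
t: 16.35
tool_pos: [0.5352, -0.0027, 0.0889]
orientation: [-0.411, 3.107, 0.002]
force: [0.2, -0.3, -1.5]
opening: 0.0544
t 16.35 pos [ 0.5352 -0.0027  0.0889] jawdeg 105.1 q6 -1.937 tilt [ 0.0073  0.0021 -1.    ] open 0.0544 F [ 0.24 -0.26 -1.46]
DELTA [-0.0002  0.0001  0.0209] SPIN 0.001
```

View pics/s12c.png

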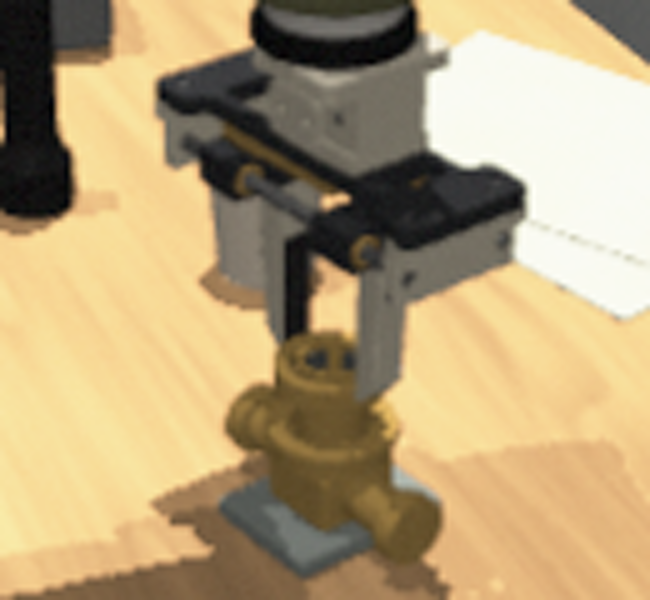

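Threaded. Now down to contact.

```bash
python3 -m pendant '[{"delta_pos":[0,0,0.007],"spin":0},{"delta_pos":[0,0,0.014],"spin":0},{"delta_pos":[0,0,0.018],"spin":0},{"delta_pos":[0,0,0.019],"spin":0},{"delta_pos":[0,0,0.02],"spin":0},{"delta_pos":[0,0,0.02],"spin":0}]'
python3 -m pendant '[{"delta_pos":[0,0,0.001],"spin":0},{"delta_pos":[0,0,0.002],"spin":0},{"delta_pos":[0,0,0.002],"spin":0}]'
```

```text
t: 17.0
tool_pos: [0.5356, -0.0027, 0.0693]
orientation: [-0.411, 3.106, 0.002]
force: [-0.2, -0.1, -2.1]
opening: 0.0542
t: 17.3
tool_pos: [0.5359, -0.0027, 0.0676]
orientation: [-0.41, 3.106, 0.001]
force: [0.9, 1.2, 0.8]
opening: 0.0544
```

```bash
python3 -m pendant '[{"delta_pos":[0,0,0.001],"spin":0},{"delta_pos":[0,0,0.001],"spin":0}]'
python3 -m pendant '[{"delta_pos":[0,0,0],"spin":0},{"delta_pos":[0,0,0],"spin":0},{"delta_pos":[0,0,0],"spin":0},{"delta_pos":[0,0,-0.002],"spin":0}]' -1
python3 -m pendant '[{"delta_pos":[0,0,-0.03],"spin":0},{"delta_pos":[0,0,-0.07],"spin":0},{"delta_pos":[0,0,-0.11],"spin":0},{"delta_pos":[0,0,-0.13],"spin":0},{"delta_pos":[0,0,-0.13],"spin":0}]'
python3 - <<'E'
from h import *
c=cam('wrist','w13')
x,y=.5355,-.0025
ov(c,[((x,y,.094,.0175),(0,0,255)),((x,y,.072,.028),(255,0,0)),((x,y,.058,.033),(0,255,0))],(200,120,370,260),4.5,'ov13')
c=cam('side','s13')
cv2.imwrite('pics/s13c.png',cv2.resize(c['color'][170:270,220:330],None,fx=5,fy=5,interpolation=2))
plan([.59,-.216,.17],np.pi/2)
E
```

```text
t: 17.5
tool_pos: [0.536, -0.0027, 0.0675]
orientation: [-0.411, 3.106, 0.001]
force: [-5.0, -0.3, 8.2]
opening: 0.0542
t: 17.9
tool_pos: [0.5357, -0.0026, 0.0692]
orientation: [-0.411, 3.107, 0.002]
force: [-0.2, -0.6, 0.1]
opening: 0.082
t: 18.4
tool_pos: [0.537, -0.0032, 0.2036]
orientation: [-0.41, 3.099, -0.001]
force: [0.6, -0.2, 0.0]
opening: 0.093
t 18.5 pos [ 0.5347 -0.0029  0.1989] jawdeg 105.1 q6 -1.937 tilt [ 0.0082  0.002  -1.    ] open 0.093 F [-0.46  0.16  0.09]
DELTA [ 0.0022 -0.2201  0.0289] SPIN 0.2628
```

View pics/ov13.png

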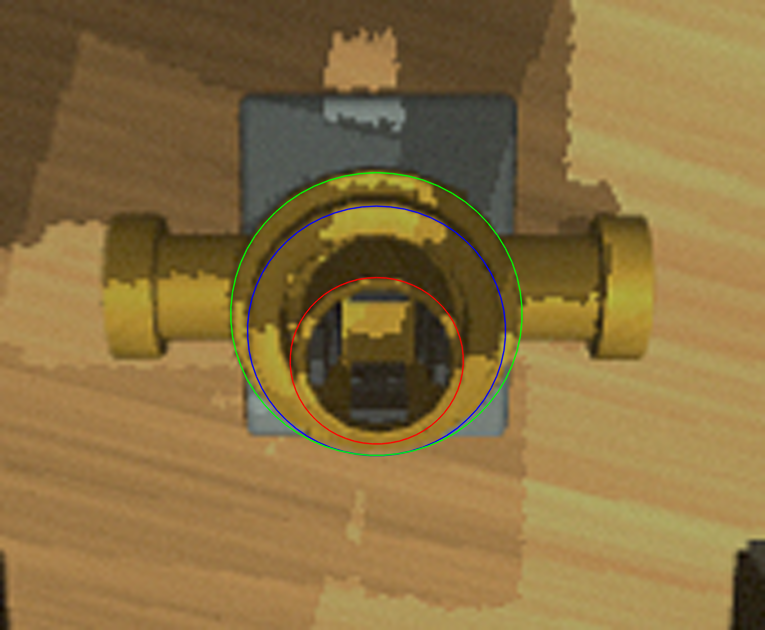

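View pics/s13c.png

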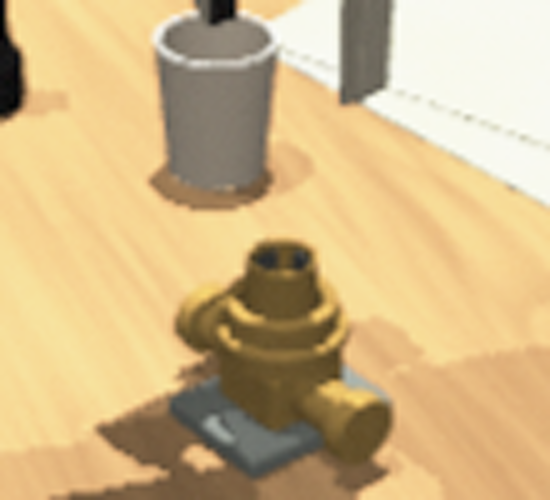

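```bash
python3 -m pendant '[{"delta_pos":[0,-0.04,0],"spin":-0.05},{"delta_pos":[0,-0.08,0],"spin":-0.05},{"delta_pos":[0,-0.12,0],"spin":-0.05},{"delta_pos":[0,-0.16,0.0],"spin":-0.05},{"delta_pos":[0.001,-0.2,0.01],"spin":-0.05},{"delta_pos":[0.002,-0.22,0.02],"spin":-0.05},{"delta_pos":[0.002,-0.22,0.02],"spin":-0.05},{"delta_pos":[0.002,-0.22,0.02],"spin":-0.05}]'
python3 - <<'E'
from h import *
import pickle
np.set_printoptions(precision=4,suppress=True)
c=cam('wrist','w14');pickle.dump(c,open('w14.pkl','wb'))
for l in ['plug','holder']:
  for m in robot.mark_of('wrist',l): print(l,round(m['score'],2),toworld(c,m['location']))
x,y=.59,-.216
ov(c,[((x,y,.051,.0175),(0,0,255)),((x,y,.08,.022),(255,0,0))],(190,110,380,290),4,'ov14')
plan([x,y,.17],np.radians(108))
E
```

```text
t: 19.3
tool_pos: [0.5887, -0.2153, 0.1763]
orientation: [-0.487, 3.099, 0.006]
force: [-0.4, 1.3, -0.5]
opening: 0.0926
plug 0.84 [ 0.621  -0.3488 -0.0025]
plug 0.72 [ 0.59   -0.2183  0.0044]
plug 0.63 [ 0.7041 -0.2153  0.0027]
holder 0.86 [ 0.5857 -0.2149  0.0031]
t 19.45 pos [ 0.59   -0.2146  0.1788] jawdeg 108.0 q6 -2.319 tilt [ 0.008   0.0024 -1.    ] open 0.093 F [0.32 0.24 0.34]
DELTA [ 0.0005 -0.0013  0.0088] SPIN -0.0001
```

View pics/ov14.png

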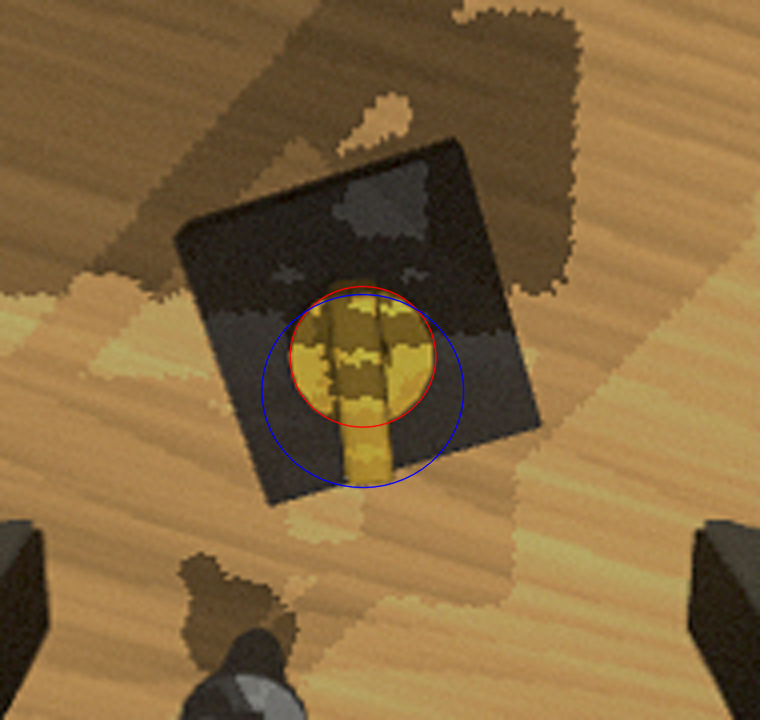

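```bash
python3 - <<'E'
from h import *
import pickle
c=pickle.load(open('w14.pkl','rb'))
def P(u,v): return ray(c,(190+u/4,110+v/4),.08)
for a,b in (((331,300),(345,485)),((378,295),(393,480))):
    A,B=P(*a),P(*b);print(A,B,np.degrees(np.arctan2(*(B-A)[[1,0]])),np.linalg.norm(B-A))
print(proj(c,[.59,-.216,.08])*4-np.array([760,440]))
E
```

```text
[ 0.57256566 -0.22829141  0.08      ] [ 0.6118965  -0.21266403  0.08      ] 21.669475210206965 0.0423217405676566
[ 0.56845063 -0.21907997  0.08      ] [ 0.60748442 -0.2028447   0.08      ] 22.583818241000657 0.042275535765362145
[[360.81148807 391.2447843 ]]
```

```bash
python3 -m pendant '[{"delta_pos":[0,-0.001,0.03],"spin":-0.07},{"delta_pos":[0,-0.001,0.06],"spin":-0.07},{"delta_pos":[0,-0.001,0.09],"spin":-0.07},{"delta_pos":[0,-0.001,0.115],"spin":-0.07},{"delta_pos":[0,-0.001,0.124],"spin":-0.07},{"delta_pos":[0,-0.001,0.124],"spin":-0.07},{"delta_pos":[0,-0.001,0.124],"spin":-0.07}]'
python3 - <<'E'
from h import *
plan([.59,-.216,.055],np.radians(112))
cam('wrist','w15')
c=cam('side','s15')
cv2.imwrite('pics/s15c.png',cv2.resize(c['color'][220:330,280:410],None,fx=5,fy=5,interpolation=2))
E
```

```text
t: 20.15
tool_pos: [0.5923, -0.2152, 0.0565]
orientation: [-0.599, 3.074, -0.0]
force: [0.7, 0.7, 0.3]
opening: 0.0931
t 20.15 pos [ 0.5923 -0.2152  0.0565] jawdeg 112.0 q6 -2.391 tilt [ 0.0098  0.0016 -1.    ] open 0.0931 F [0.7  0.73 0.29]
DELTA [0.0025 0.0001 0.0015] SPIN 0.0007
```

View pics/w15.png

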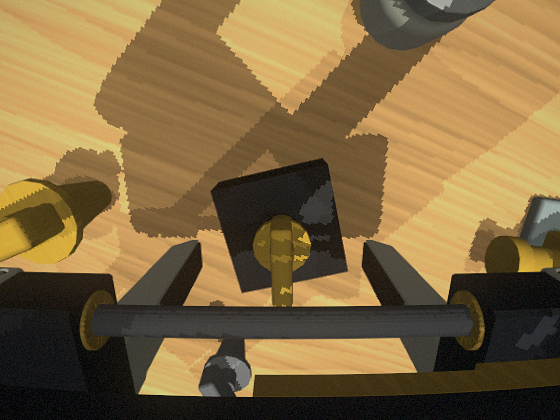

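View pics/s15c.png

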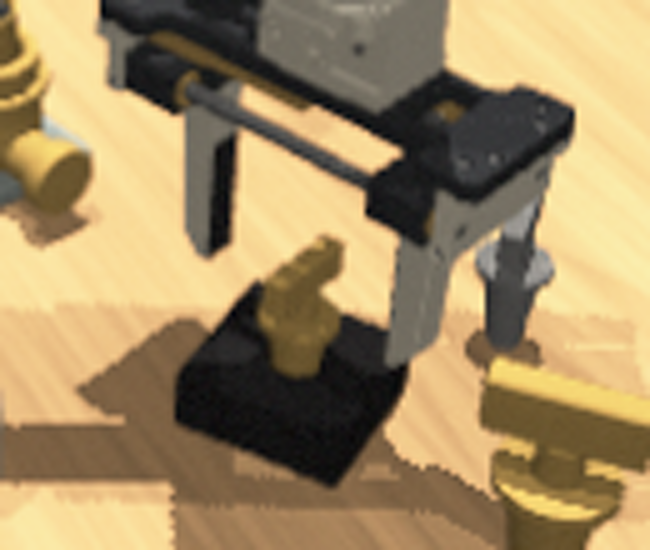

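```bash
python3 -m pendant '[{"delta_pos":[0.002,0,0.001],"spin":0},{"delta_pos":[0.002,0,0.001],"spin":0}]'
python3 -m pendant '[{"delta_pos":[0,0,0],"spin":0},{"delta_pos":[0,0,0],"spin":0},{"delta_pos":[0,0,0],"spin":0},{"delta_pos":[0,0,0],"spin":0},{"delta_pos":[0,0,0],"spin":0},{"delta_pos":[0,0,0],"spin":0},{"delta_pos":[0,0,0],"spin":0},{"delta_pos":[0,0,0],"spin":0},{"delta_pos":[0,0,0],"spin":0},{"delta_pos":[0,0,0],"spin":0}]' 1 60
```

```text
t: 20.45
tool_pos: [0.5916, -0.217, 0.0576]
orientation: [-0.597, 3.071, -0.004]
force: [-0.3, -0.4, 0.4]
opening: 0.0931
t: 21.45
tool_pos: [0.5917, -0.217, 0.0576]
orientation: [-0.597, 3.071, -0.004]
force: [-0.1, 1.0, -1.2]
opening: 0.0177
```

```bash
python3 -m pendant '[{"delta_pos":[0,0,0],"spin":0},{"delta_pos":[0,0,0],"spin":0},{"delta_pos":[0,0,0],"spin":0}]'
python3 - <<'E'
from h import *
cam('wrist','w16')
c=cam('side','s16')
cv2.imwrite('pics/s16c.png',cv2.resize(c['color'][220:330,280:410],None,fx=5,fy=5,interpolation=2))
E
```

```text
t: 21.75
tool_pos: [0.5916, -0.2168, 0.0575]
orientation: [-0.597, 3.071, -0.003]
force: [0.1, 1.1, 0.4]
opening: 0.0114
```

View pics/w16.png

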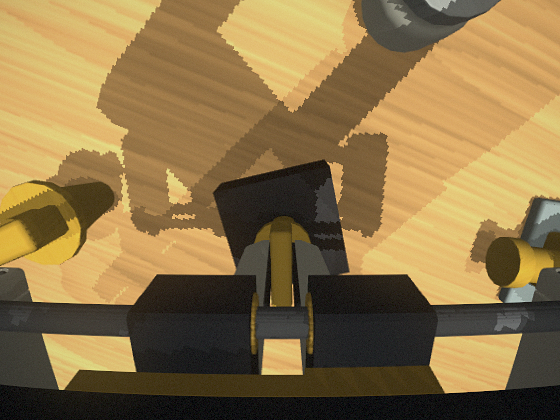

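View pics/s16c.png

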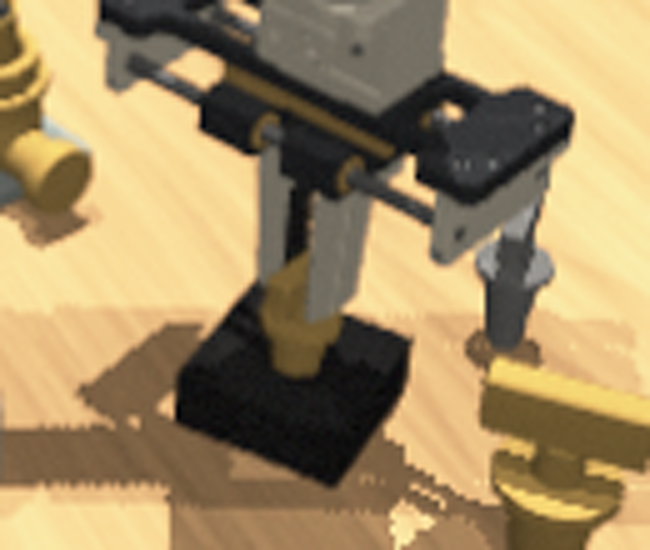

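```bash
python3 -m pendant '[{"delta_pos":[0,0,-0.01],"spin":0},{"delta_pos":[0,0,-0.03],"spin":0},{"delta_pos":[0,0,-0.06],"spin":0},{"delta_pos":[0,0,-0.1],"spin":0},{"delta_pos":[0,0,-0.135],"spin":0},{"delta_pos":[0,0,-0.14],"spin":0},{"delta_pos":[0,0,-0.14],"spin":0}]'
python3 - <<'E'
from h import *
plan([.5355,-.0025,.19],np.radians(15))
E
```

```text
t: 22.55
tool_pos: [0.5908, -0.2174, 0.1996]
orientation: [-0.597, 3.068, -0.007]
force: [0.1, -0.4, -2.0]
opening: 0.0111
t 22.55 pos [ 0.5908 -0.2174  0.1996] jawdeg 112.0 q6 -2.393 tilt [ 0.0164 -0.0015 -0.9999] open 0.0111 F [ 0.08 -0.42 -1.97]
DELTA [-0.0292  0.22    0.0084] SPIN -1.4485
```

```bash
python3 -m pendant '[{"delta_pos":[-0.003,0.03,0],"spin":0.14},{"delta_pos":[-0.007,0.06,0],"spin":0.28},{"delta_pos":[-0.011,0.09,0],"spin":0.42},{"delta_pos":[-0.015,0.12,0],"spin":0.56},{"delta_pos":[-0.019,0.15,0],"spin":0.7},{"delta_pos":[-0.023,0.18,0],"spin":0.84},{"delta_pos":[-0.027,0.205,0],"spin":0.98},{"delta_pos":[-0.029,0.22,0],"spin":1.12},{"delta_pos":[-0.029,0.22,0],"spin":1.26},{"delta_pos":[-0.029,0.22,0],"spin":1.4}]'
python3 - <<'E'
from h import *
plan([.5355,-.0025,.19],np.radians(15))
E
```

```text
t: 23.55
tool_pos: [0.5336, -0.0017, 0.1956]
orientation: [1.529, 2.732, 0.008]
force: [0.1, -0.5, -1.8]
opening: 0.0114
t 23.55 pos [ 0.5336 -0.0017  0.1956] jawdeg 31.5 q6 -0.65 tilt [ 0.0123 -0.0012 -0.9999] open 0.0114 F [ 0.1  -0.52 -1.77]
DELTA [-0.0016  0.0011  0.0057] SPIN 0.2888
```

```bash
python3 -m pendant '[{"delta_pos":[-0.0016,0.001,0.01],"spin":0.14},{"delta_pos":[-0.0016,0.001,0.02],"spin":0.28},{"delta_pos":[-0.0016,0.001,0.03],"spin":0.289},{"delta_pos":[-0.0016,0.001,0.033],"spin":0.289},{"delta_pos":[-0.0016,0.001,0.033],"spin":0.289},{"delta_pos":[-0.0016,0.001,0.033],"spin":0.289}]'
python3 - <<'E'
from h import *
plan([.5355,-.0025,.162],np.radians(15))
x,y=.5355,-.0025
c=cam('wrist','w17')
c=cam('side','s17')
ov(c,[((x,y,.094,.015),(0,0,255))],(210,140,340,260),5,'ov17s')
c=cam('top','t17')
ov(c,[((x,y,.094,.015),(0,0,255))],(210,160,340,280),5,'ov17t')
plan([.5355,-.0025,.162],np.radians(15))
E
```

```text
t: 24.15
tool_pos: [0.5357, -0.0026, 0.1627]
orientation: [1.904, 2.486, 0.01]
force: [-0.1, -0.5, -1.2]
opening: 0.0111
t 24.15 pos [ 0.5357 -0.0026  0.1627] jawdeg 15.1 q6 -0.364 tilt [ 0.0122 -0.0012 -0.9999] open 0.0111 F [-0.13 -0.55 -1.19]
DELTA [ 0.0002 -0.0002  0.0007] SPIN 0.0017
t 24.3 pos [ 0.5361 -0.0027  0.1633] jawdeg 15.0 q6 -0.363 tilt [ 0.0133 -0.0013 -0.9999] open 0.0115 F [ 0.13  0.78 -1.24]
DELTA [ 0.0003 -0.0006  0.0013] SPIN 0.0006
```

View pics/w17.png

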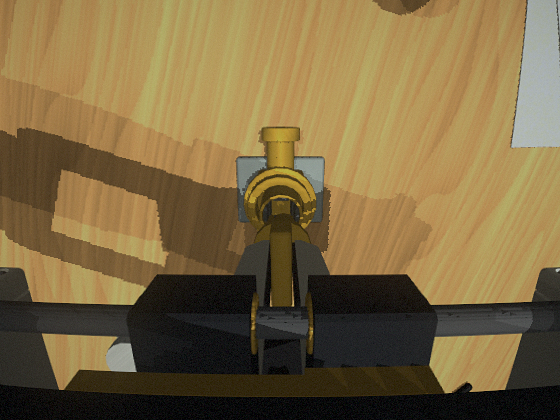

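View pics/ov17s.png

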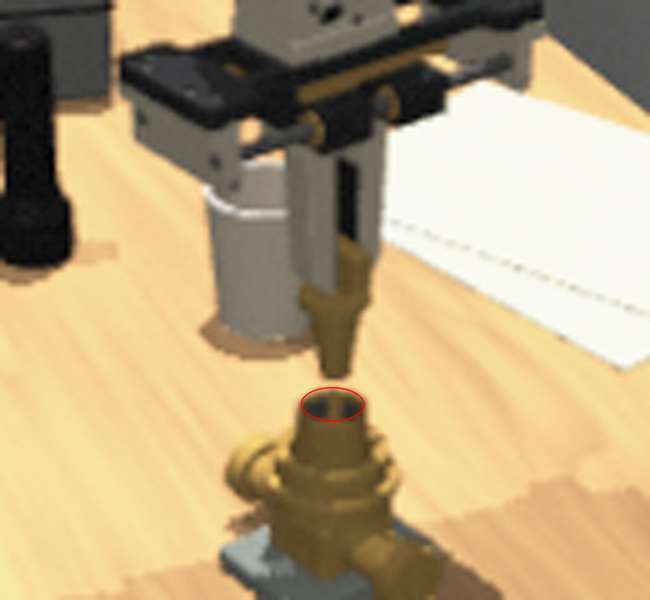

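```bash
python3 - <<'E'
from h import *
cs=robot.read_camera('side');cs['color']=cv2.imread('pics/s17.png')
x,y=.5355,-.0025
ov(cs,[((x,y,.094,.015),(0,0,255)),((x,y,.1115,.0075),(255,0,0)),((x,y,.1515,.0175),(255,0,0))],(230,160,310,240),8,'ov18s')
c=robot.read_camera('wrist');c['color']=cv2.imread('pics/w17.png');tc=toolcam(c)
ov(tc,[((0,0,.006,.0175),(255,0,0))],(210,150,350,300),5,'ov18w')
E
```

```text
(no output)
```

View pics/ov18s.png

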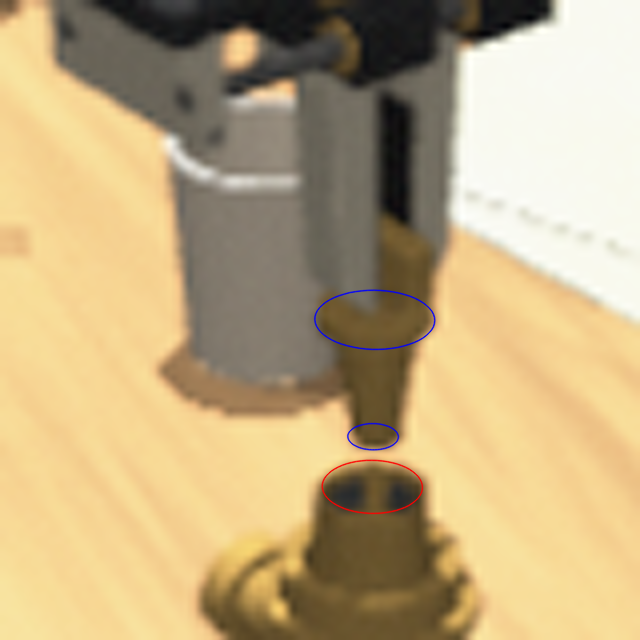

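View pics/ov18w.png

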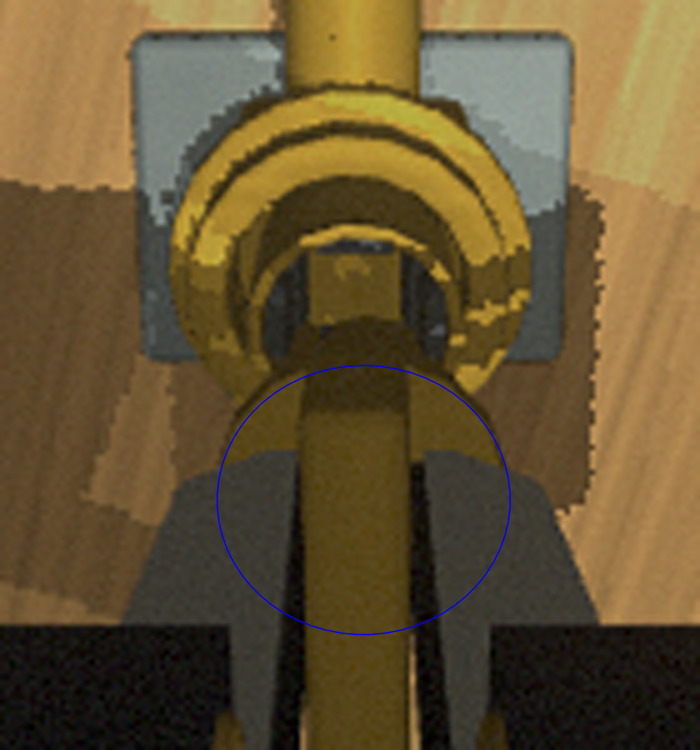

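```bash
python3 -m pendant '[{"delta_pos":[-0.001,-0.001,0.008],"spin":0},{"delta_pos":[-0.001,-0.001,0.016],"spin":0},{"delta_pos":[-0.001,-0.001,0.024],"spin":0},{"delta_pos":[-0.001,-0.001,0.032],"spin":0},{"delta_pos":[-0.001,-0.001,0.038],"spin":0},{"delta_pos":[-0.001,-0.001,0.042],"spin":0},{"delta_pos":[-0.001,-0.001,0.042],"spin":0}]'
python3 - <<'E'
from h import *
plan([.5355,-.0025,.115],np.radians(15))
c=cam('side','s19')
cv2.imwrite('pics/s19c.png',cv2.resize(c['color'][160:240,230:310],None,fx=7,fy=7,interpolation=2))
E
```

```text
t: 25.1
tool_pos: [0.5354, -0.0039, 0.1203]
orientation: [1.906, 2.485, 0.01]
force: [0.3, -0.8, -0.6]
opening: 0.0115
t 25.1 pos [ 0.5354 -0.0039  0.1203] jawdeg 15.0 q6 -0.365 tilt [ 0.0119 -0.0012 -0.9999] open 0.0115 F [ 0.29 -0.77 -0.58]
DELTA [0.0014 0.0004 0.0053] SPIN 0.0003
```

View pics/s19c.png

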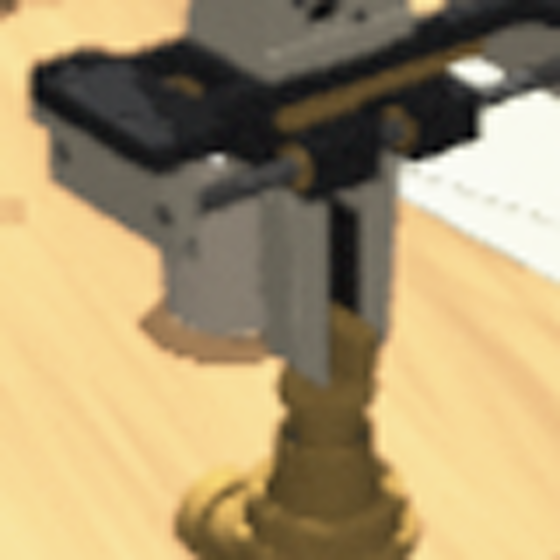

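Plug is in the neck with no contact yet. Lower in millimetre steps.

```bash
python3 -m pendant '[{"delta_pos":[0,0,0.001],"spin":0},{"delta_pos":[0,0,0.003],"spin":0},{"delta_pos":[0,0,0.004],"spin":0},{"delta_pos":[0,0,0.004],"spin":0}]'
python3 -m pendant '[{"delta_pos":[0,0,0.001],"spin":0},{"delta_pos":[0,0,0.002],"spin":0},{"delta_pos":[0,0,0.002],"spin":0}]'
```

```text
t: 25.55
tool_pos: [0.5357, -0.0038, 0.1169]
orientation: [1.906, 2.484, 0.01]
force: [-2.0, 1.4, 0.0]
opening: 0.011
t: 25.85
tool_pos: [0.5356, -0.0038, 0.1148]
orientation: [1.906, 2.484, 0.01]
force: [-2.5, 0.4, 0.5]
opening: 0.0115
```

```bash
python3 -m pendant '[{"delta_pos":[0,0,0.001],"spin":0},{"delta_pos":[0,0,0.002],"spin":0},{"delta_pos":[0,0,0.002],"spin":0}]'
python3 - <<'E'
from h import *
plan([.5355,-.0025,.115],np.radians(15))
c=cam('side','s20')
x,y=.5355,-.0025
ov(c,[((x,y,.094,.0175),(0,0,255)),((x,y,.094+.008,.0175),(0,255,0))],(235,170,305,240),8,'ov20')
c=cam('wrist','w20')
print(robot.read_state()['wrist_torque'])
E
```

```text
t: 26.15
tool_pos: [0.5357, -0.0037, 0.1129]
orientation: [1.906, 2.484, 0.011]
force: [-4.0, 0.9, 4.8]
opening: 0.0114
t 26.15 pos [ 0.5357 -0.0037  0.1129] jawdeg 15.0 q6 -0.365 tilt [ 1.240e-02 -9.000e-04 -9.999e-01] open 0.0114 F [-4.04  0.89  4.82]
DELTA [ 0.0012  0.0002 -0.0021] SPIN 0.0003
[0.18062217 0.85923447 0.04573191]
```

View pics/ov20.png

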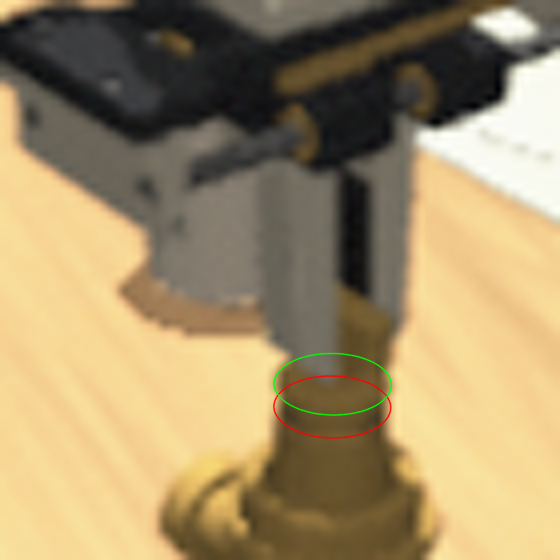

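View pics/w20.png

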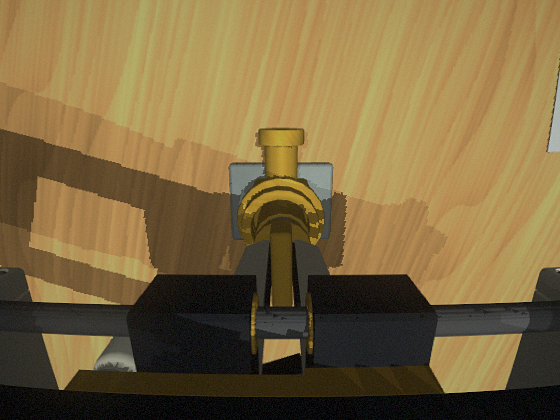

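```bash
python3 -m pendant '[{"delta_pos":[0,-0.0005,0.0005],"spin":-0.08},{"delta_pos":[0,-0.0005,0.001],"spin":-0.17},{"delta_pos":[0,-0.0005,0.0015],"spin":-0.26},{"delta_pos":[0,-0.0005,0.002],"spin":-0.35},{"delta_pos":[0,-0.0005,0.0025],"spin":-0.44},{"delta_pos":[0,-0.0005,0.003],"spin":-0.53},{"delta_pos":[0,-0.0005,0.0035],"spin":-0.62},{"delta_pos":[0,-0.0005,0.004],"spin":-0.7},{"delta_pos":[0,-0.0005,0.004],"spin":-0.7}]'
python3 - <<'E'
from h import *
plan([.5355,-.0025,.1055],np.radians(105))
print(robot.read_state()['wrist_torque'])
c=cam('side','s21')
x,y=.5355,-.0025
ov(c,[((x,y,.094,.0175),(0,0,255))],(235,170,305,240),8,'ov21')
c=cam('wrist','w21')
E
```

```text
t: 27.15
tool_pos: [0.5365, -0.0035, 0.11]
orientation: [0.933, 2.985, 0.006]
force: [-1.3, 3.1, 6.3]
opening: 0.0111
t 27.15 pos [ 0.5365 -0.0035  0.11  ] jawdeg 55.3 q6 -1.068 tilt [ 1.530e-02 -5.000e-04 -9.999e-01] open 0.0111 F [-1.27  3.12  6.25]
DELTA [0.0015 0.0002 0.0045] SPIN -0.8675
[0.48884192 0.33605473 0.0176589 ]
```

View pics/ov21.png

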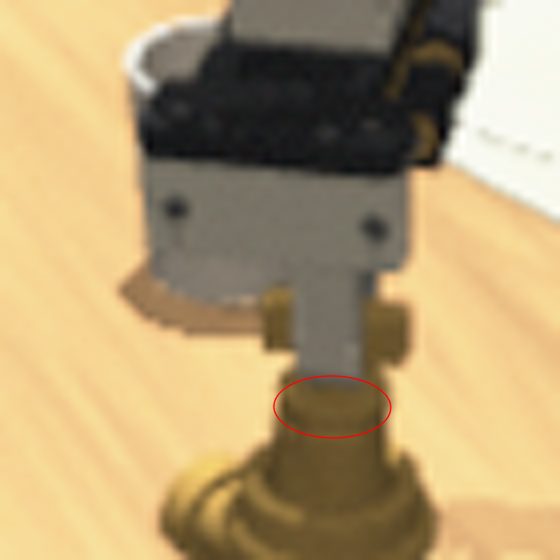

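View pics/w21.png

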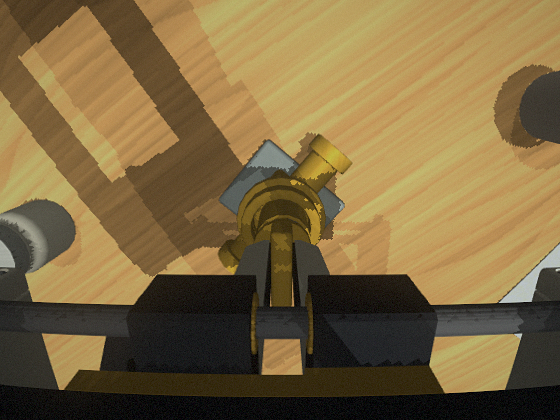

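```bash
python3 -m pendant '[{"delta_pos":[0.0005,0,0.001],"spin":-0.08},{"delta_pos":[0.0005,0,0.0015],"spin":-0.16},{"delta_pos":[0.0005,0,0.002],"spin":-0.24},{"delta_pos":[0.0005,0,0.0025],"spin":-0.32},{"delta_pos":[0.0005,0,0.003],"spin":-0.4},{"delta_pos":[0.0005,0,0.0035],"spin":-0.48},{"delta_pos":[0.0005,0,0.004],"spin":-0.56},{"delta_pos":[0.0005,0,0.0045],"spin":-0.64}]'
python3 - <<'E'
from h import *
plan([.5355,-.0025,.1055],np.radians(105))
print(robot.read_state()['wrist_torque'])
E
```

```text
t: 28.05
tool_pos: [0.5373, -0.0028, 0.1072]
orientation: [-0.054, 3.123, -0.0]
force: [-5.7, 3.5, 12.3]
opening: 0.0113
t 28.05 pos [ 0.5373 -0.0028  0.1072] jawdeg 92.0 q6 -1.708 tilt [ 1.790e-02  2.000e-04 -9.998e-01] open 0.0113 F [-5.66  3.51 12.31]
DELTA [0.0018 0.0004 0.0017] SPIN -0.2269
[ 0.76015956  1.00613111 -0.15183762]
```

```bash
python3 -m pendant '[{"delta_pos":[0.001,0,0.001],"spin":-0.06},{"delta_pos":[0.001,0,0.002],"spin":-0.12},{"delta_pos":[0.001,0,0.003],"spin":-0.18},{"delta_pos":[0.001,0,0.004],"spin":-0.23},{"delta_pos":[0.001,0,0.004],"spin":-0.23},{"delta_pos":[0.001,0,0.004],"spin":-0.23}]'
python3 - <<'E'
from h import *
plan([.5355,-.0025,.1055],np.radians(105))
print(robot.read_state()['wrist_torque'])
c=cam('side','s22')
x,y=.5355,-.0025
ov(c,[((x,y,.094,.0175),(0,0,255))],(235,170,305,240),8,'ov22')
c=cam('wrist','w22')
cv2.imwrite('pics/w22c.png',cv2.resize(c['color'][140:320,200:360],None,fx=4,fy=3.3,interpolation=2))
E
```

```text
t: 28.65
tool_pos: [0.5378, -0.0025, 0.1056]
orientation: [-0.412, 3.093, -0.003]
force: [-8.1, 2.8, 16.7]
opening: 0.0117
t 28.65 pos [ 0.5378 -0.0025  0.1056] jawdeg 105.2 q6 -1.939 tilt [ 2.110e-02  7.000e-04 -9.998e-01] open 0.0117 F [-8.07  2.82 16.74]
DELTA [0.0022 0.0006 0.0001] SPIN 0.0032
[ 0.75667558  1.44699371 -0.06399665]
```

View pics/ov22.png

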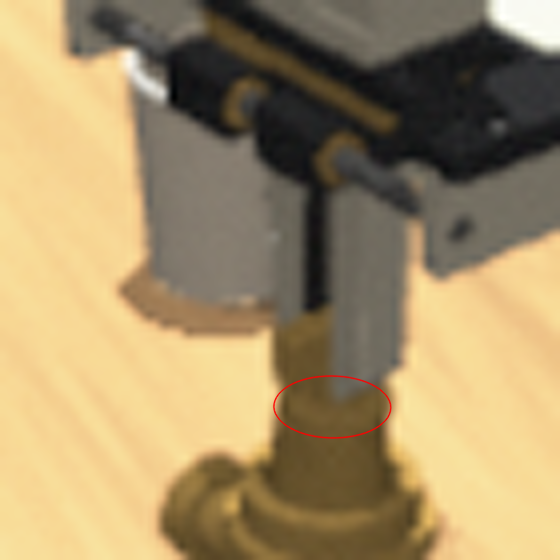

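View pics/w22c.png

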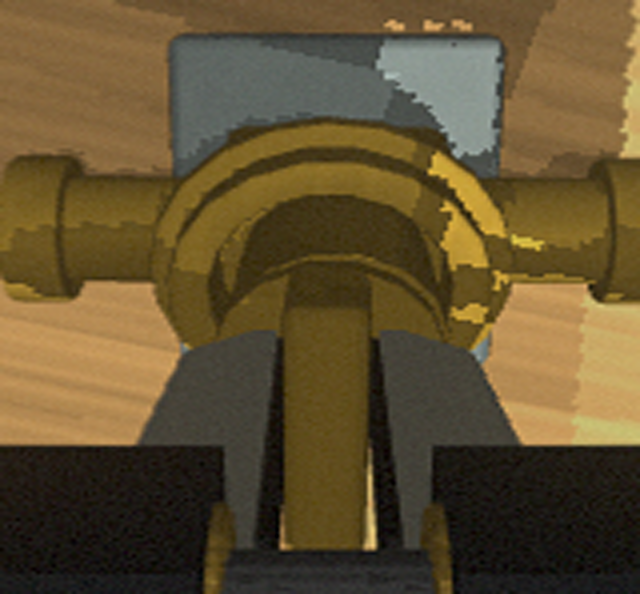

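```bash
python3 -m pendant '[{"delta_pos":[0.001,0,0.002],"spin":-0.06},{"delta_pos":[0.002,0,0.003],"spin":-0.1},{"delta_pos":[0.002,0,0.004],"spin":-0.04},{"delta_pos":[0.002,0,0.005],"spin":0},{"delta_pos":[0.002,0,0.005],"spin":0}]'
python3 - <<'E'
from h import *
plan([.5355,-.0025,.1055],np.radians(105))
print(robot.read_state()['wrist_torque'])
E
```

```text
t: 29.25
tool_pos: [0.5378, -0.0024, 0.1052]
orientation: [-0.41, 3.089, -0.003]
force: [-15.3, 4.9, 32.7]
opening: 0.0117
t 29.25 pos [ 0.5378 -0.0024  0.1052] jawdeg 105.1 q6 -1.938 tilt [ 0.0256  0.0014 -0.9997] open 0.0117 F [-15.29   4.87  32.66]
DELTA [ 0.0023  0.0005 -0.0004] SPIN 0.0021
[0.91228855 2.73717212 0.05788436]
```

```bash
python3 -m pendant '[{"delta_pos":[0,0,0],"spin":0},{"delta_pos":[0,0,0],"spin":0}]'
python3 -m pendant '[{"delta_pos":[0,0,0],"spin":0},{"delta_pos":[0,0,0],"spin":0},{"delta_pos":[0,0,0],"spin":0},{"delta_pos":[0,0,0],"spin":0}]' 0
python3 - <<'E'
from h import *
plan([.5355,-.0025,.1055],np.radians(105))
c=cam('side','s23')
x,y=.5355,-.0025
ov(c,[((x,y,.094,.0175),(0,0,255))],(235,170,305,240),8,'ov23')
c=cam('wrist','w23')
cv2.imwrite('pics/w23c.png',cv2.resize(c['color'][140:320,200:360],None,fx=4,fy=3.3,interpolation=2))
E
```

```text
t: 29.45
tool_pos: [0.5376, -0.002, 0.1056]
orientation: [-0.41, 3.089, -0.002]
force: [-6.0, 2.2, 8.6]
opening: 0.0111
t: 29.85
tool_pos: [0.5378, -0.0022, 0.1055]
orientation: [-0.41, 3.089, -0.003]
force: [0.7, 0.4, -0.4]
opening: 0.0387
t 29.85 pos [ 0.5378 -0.0022  0.1055] jawdeg 105.1 q6 -1.938 tilt [ 0.0257  0.0016 -0.9997] open 0.0387 F [ 0.67  0.38 -0.42]
DELTA [ 0.0023  0.0003 -0.    ] SPIN 0.0022
```

View pics/ov23.png

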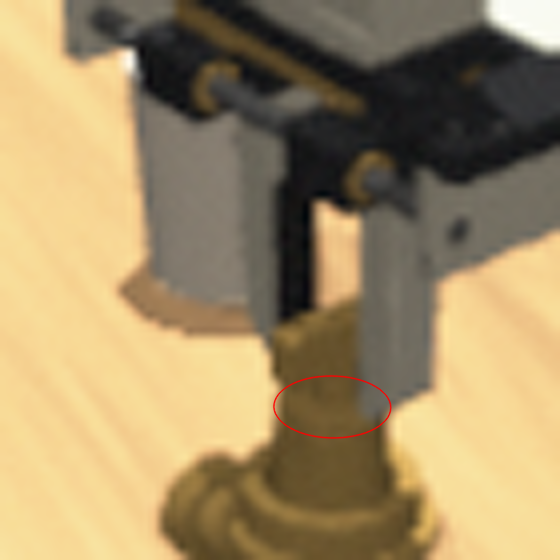

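View pics/w23c.png

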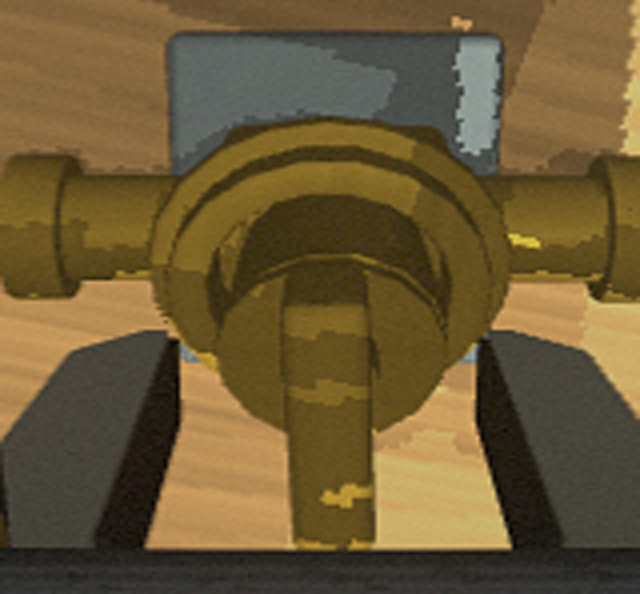

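```bash
python3 -m pendant '[{"delta_pos":[0,0,-0.02],"spin":0},{"delta_pos":[0,0,-0.05],"spin":0},{"delta_pos":[0,0,-0.09],"spin":0},{"delta_pos":[0,0,-0.13],"spin":0},{"delta_pos":[0,0,-0.13],"spin":0}]' -1
python3 -m pendant '[{"delta_pos":[0.03,0,0],"spin":0},{"delta_pos":[0.06,0,0],"spin":0},{"delta_pos":[0.06,0,0],"spin":0}]'
python3 - <<'E'
from h import *
np.set_printoptions(precision=4,suppress=True)
plan([.5355,-.0025,.1055],np.radians(105))
x,y=.5355,-.0025
u=np.radians(15)
def box(c,im,b,f,h):
    ux=np.array([np.cos(u),np.sin(u),0]);uy=np.array([-np.sin(u),np.cos(u),0])
    for z in (.054+.056+h,.054+.074+h):
        q=[np.array([x,y,z])+a*.022*ux+bb*.0055*uy for a,bb in ((1,1),(1,-1),(-1,-1),(-1,1))]
        P=(proj(c,q)+.5-np.array(b[:2]))*f-.5
        cv2.polylines(im,[np.round(P*8).astype(int).reshape(-1,1,2)],True,(255,0,0),1,cv2.LINE_AA,3)
for n,b,f in (('side',(235,170,305,240),8),('wrist',(190,40,370,200),4),('top',(240,180,320,260),7)):
    c=cam(n,n+'24')
    ov(c,[((x,y,.094,.0175),(0,0,255)),((x,y,.099,.0175),(0,255,0))],b,f,'ov24'+n)
    im=cv2.imread('pics/ov24'+n+'.png');box(c,im,b,f,0);cv2.imwrite('pics/ov24'+n+'.png',im)
    for l in ['plug','mouth','washer','collar']:
        for m in robot.mark_of(n,l): print(n,l,round(m['score'],2),toworld(c,m['location']))
E
```

```text
t: 30.45
tool_pos: [0.5377, -0.0027, 0.2427]
orientation: [-0.409, 3.079, -0.007]
force: [0.4, 0.0, 0.4]
opening: 0.0817
t: 30.75
tool_pos: [0.4776, -0.0189, 0.2398]
orientation: [-0.408, 3.08, -0.007]
force: [0.2, 1.2, 0.2]
opening: 0.0928
t 30.75 pos [ 0.4776 -0.0189  0.2398] jawdeg 105.1 q6 -1.985 tilt [ 0.0349  0.0002 -0.9994] open 0.0928 F [0.2  1.24 0.16]
DELTA [-0.0556  0.002   0.1363] SPIN 0.0014
side plug 0.73 [ 0.6255 -0.3514  0.0023]
side plug 0.58 [ 0.7043 -0.2167 -0.0006]
side plug 0.57 [ 0.5348 -0.0023  0.0557]
side mouth 0.58 [ 0.5317 -0.0063  0.0957]
side washer 0.43 [ 0.5362 -0.0072  0.0504]
side collar 0.52 [ 0.5303 -0.0032  0.0581]
wrist plug 0.64 [ 0.624 -0.349 -0.001]
wrist plug 0.6 [ 0.5345 -0.004   0.0561]
wrist plug 0.59 [ 0.7036 -0.218   0.0036]
wrist mouth 0.67 [ 0.5339 -0.0051  0.0538]
wrist mouth 0.65 [ 0.5342 -0.0022  0.0944]
wrist washer 0.28 [ 0.5361 -0.0029  0.0914]
wrist collar 0.74 [ 0.5367 -0.0036  0.0569]
top plug 0.86 [ 0.627  -0.3523 -0.0009]
top plug 0.77 [ 0.699  -0.211  -0.0017]
top mouth 0.56 [ 0.5395 -0.001   0.0972]
top washer 0.48 [0.6015 0.2449 0.0004]
```

View pics/ov24side.png

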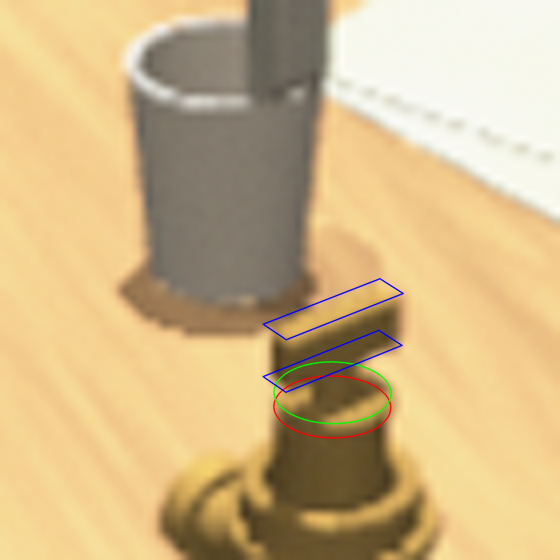

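View pics/ov24wrist.png

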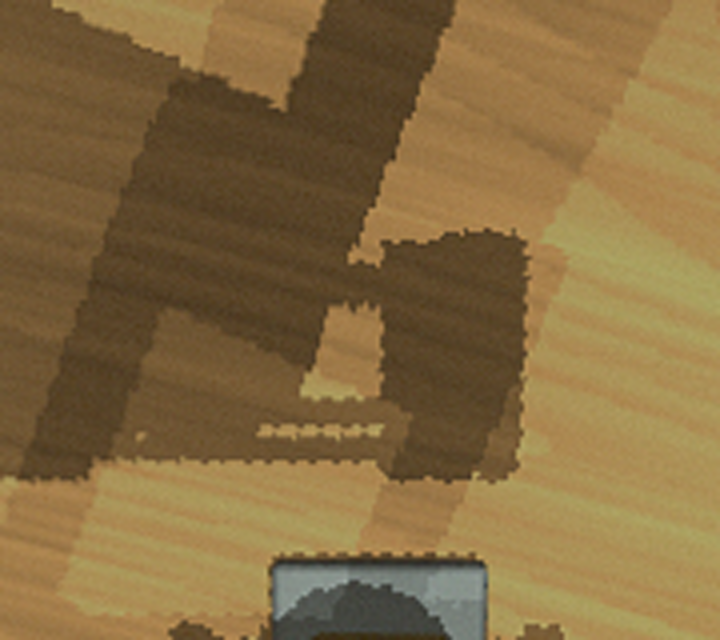

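View pics/side24.png

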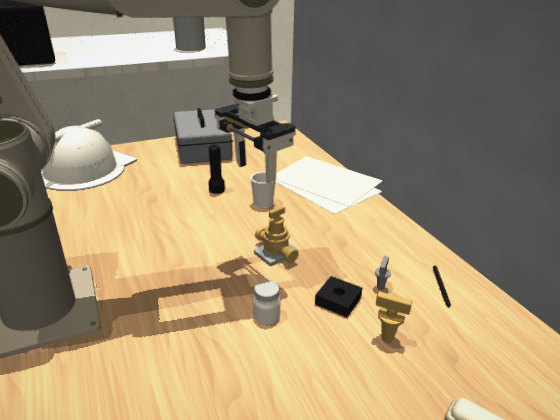

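```bash
python3 - <<'E'
from h import *
c=robot.read_camera('side');c['color']=cv2.imread('pics/side24.png')
x,y=.5355,-.0025;u=np.radians(15);b=(255,195,295,235);f=14
ux=np.array([np.cos(u),np.sin(u),0]);uy=np.array([-np.sin(u),np.cos(u),0])
for h,n in ((0,'a'),(.002,'b')):
    ov(c,[((x,y,.094+h,.0175),(0,0,255)),((x,y,.099+h,.0175),(0,255,0)),((x,y,.072,.028),(255,255,0))],b,f,'ov25'+n)
    im=cv2.imread('pics/ov25'+n+'.png')
    for z in (.11+h,.128+h):
        q=[np.array([x,y,z])+a*.022*ux+bb*.0055*uy for a,bb in ((1,1),(1,-1),(-1,-1),(-1,1))]
        P=(proj(c,q)+.5-np.array(b[:2]))*f-.5
        cv2.polylines(im,[np.round(P*8).astype(int).reshape(-1,1,2)],True,(255,0,0),1,cv2.LINE_AA,3)
    cv2.imwrite('pics/ov25'+n+'.png',im)
E
```

```text
(no output)
```

View pics/ov25a.png

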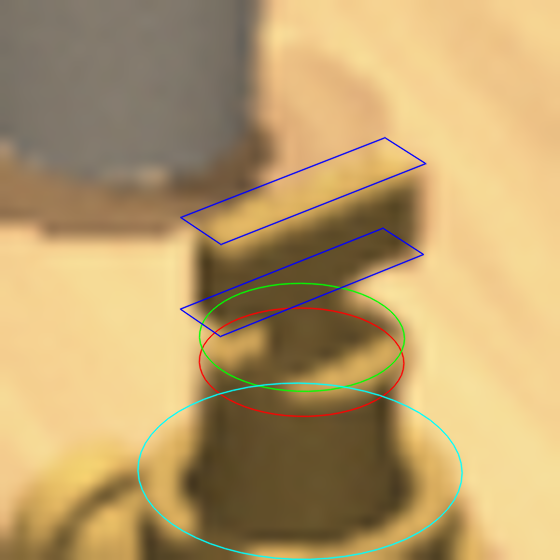

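View pics/ov25b.png

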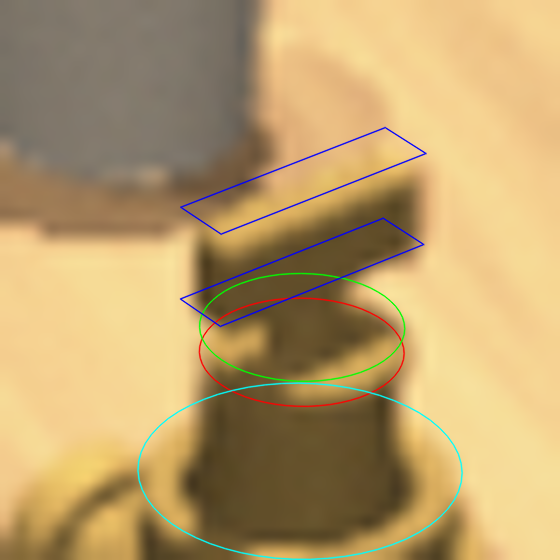

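```bash
python3 -c "
from plant import robot
s=robot.read_state();print(s['t'],s['tool_pos'],s['force']);print(robot.close_job())"
```

```text
31.55 [ 0.47985533 -0.01837157  0.24059133] [ 0.40034366 -0.70983828  0.85254216]
the job is handed in; nothing more can be done
None
```

I put the test cock back together and handed the job in at about 31.6 s of the 72 s allowed. No verdict was reported, so the following rests on my own checks.

- **Washer and collar:** I threaded both over the neck and pressed each down until I felt contact (about 12 N and 8 N). The pictures afterwards showed each one flat and centred.
- **Plug:** I took the smaller brass plug from the black block and set it in line with the pipe, with its shoulder about 7.5 mm above the rim. I then pressed and turned it through a quarter turn. At 40 degrees the shoulder was about 4.5 mm up by the arm's readings. At the end the push rose from about 17 N to 33 N for 0.4 mm of travel, so it had bottomed out, and I let go.
- **Last checks:** In the side picture the handle was square across the pipe, at or just below the drawn home height, and the arm was clear. The torch, jar and cup looked undisturbed in that picture.

Some checks disagreed or failed:
- **Plug height:** The networks put the plug 1.7 to 2.1 mm higher than fully home, which is within their roughly 4 mm accuracy. I trusted the side picture and the force rise over that.
- **Washer position:** Some of the final washer detections were clearly wrong, for example one on the cup.
- **Last wrist picture:** It missed the plug, so it gave no check on the overlay.
- **Gripper tilt:** The gripper drifted to about 0.026 rad of tilt by the time the plug was released. That put a side push of up to 15 N on the plug during the final press.

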